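Restock the lidded desk shelf

TASK

Wind the crank beside the desk shelf one full turn clockwise so that its clear dust lid slides right open, and move the stapler that was left on the shelf to the grey desk tray, the right way up. Stand all the amber jars and aluminium tins from the desk upright on the shelf in one straight, neat row centred along the cork strip, side by side with only narrow gaps of a few millimetres between them: begin close beside the wooden stop block at the left end, all the jars first, then the tins. When the row is complete wind the lid fully shut again, and leave the flask, mug and paper cup alone.

Things in the scene. Friction and masses are not known exactly. Their poses are not given: they have to be found in the camera images.
- unit: white desk shelf, fixed. Origin on the desk under the middle of the cork strip on the shelf board; x to the back, y to the left along the row. Board 180 mm deep (x -60..120), 360 long (y -180..180), top 30 mm above the desk, open in front; the strip, 60 mm wide, runs along y at x = 0. Behind it (x 120..305) a closed blue box, 112 mm high. End walls 12 mm thick just beyond y = +-180 mm, tops at 118 mm
- row_start (a point): point on the shelf board's top, on the strip's centre line, at the face of the wooden stop block (fills y 150..180 mm of the unit over the whole depth, 40 mm high above the board). The row begins here and runs towards the unit's -y
- crank (a joint): angle of the crank (rad): 0 = lid shut, 6.283 = one full turn clockwise seen from above = lid fully open (slid 180 mm back, towards the unit's +x, over the blue box). End stops at both ends; it is geared to the lid, turns with about 1 N at the knob and stays where it is left
- crank_axis (a point): point on the crank's upright axis, at the knob's gripping height (168 mm above the desk); 280 mm to the right (-y) of the unit's origin. The crank is a grey wheel 126 mm in diameter, top at 126 mm
- crank_knob (a point): point on the axis of the crank's upright black knob, at a good height to grip. Knob: round, 22 mm diameter, from 127 to 187 mm above the desk, 50 mm from the crank's axis; it spins freely on its own pin, so a gripper can hold it without turning. At crank angle 0 it lies on the unit's -x side of the axis; it moves clockwise seen from above as the angle grows
- lid_edge (a point): middle of the front edge (aluminium strip) of the clear lid, which slides on top of the end walls, 118 to 126 mm above the desk; over the board's front edge when shut, over the blue box's front edge when open
- stapler: black stapler, 120 mm long (its x), 32 mm wide base 10 mm thick, upper arm 26 mm wide (its y) from 22 to 48 mm above its underside, 0.18 kg; origin at the centre of its underside. Starts on the shelf board under the lid, lying along the row
- tray: grey desk tray, fixed, 190 x 130 mm outside (its x, y), walls 4 mm thick and 22 mm high, floor about 4 mm thick; origin at the centre of its underside
- jar0: amber glass storage jar with a pale wooden lid, round, 52 mm diameter, 75 mm tall, about 0.25 kg, most of it in its thick base; origin at the centre of its underside, z up its axis. May be absent
- jar1: amber glass storage jar with a pale wooden lid, round, 52 mm diameter, 75 mm tall, about 0.25 kg, most of it in its thick base; origin at the centre of its underside, z up its axis. May be absent
- jar2: amber glass storage jar with a pale wooden lid, round, 52 mm diameter, 75 mm tall, about 0.25 kg, most of it in its thick base; origin at the centre of its underside, z up its axis. May be absent
- tin0: plain aluminium tin with a lid, round, 52 mm diameter, 46 mm tall (shorter than the jars), about 0.15 kg; origin at the centre of its underside, z up its axis. May be absent
- tin1: plain aluminium tin with a lid, round, 52 mm diameter, 46 mm tall (shorter than the jars), about 0.15 kg; origin at the centre of its underside, z up its axis. May be absent
- flask: tall green bottle 70 mm in diameter, 200 mm tall, bystander; origin at the centre of its underside
- mug: white mug, 80 mm in diameter, 90 mm tall, bystander; origin at the centre of its underside
- cup: paper cup, 72 mm in diameter, 85 mm tall, bystander; origin at the centre of its underside
There are look-alikes about, which are no part of the job. Several things have the shape of the tray; the one meant has the colours described above.

How it is judged (in metres and radians):
On the way, in this order (a step that is already met when the one before it is completed fails the run):
1. the crank is wound a full turn and the lid is fully open (value of joint crank above 6 rad), for 0.2 s.
2. with the lid open, all jars and tins stand in the row on the shelf and the stapler is in the tray (value of joint crank above 5.7 rad and x of jar0 in the frame of unit between -0.01 and 0.01 m and z of jar0 in the frame of unit between 0.026 and 0.035 m and angle between each of jar0, jar1, jar2, tin0, tin1's own z axis and vertical below 0.08 rad and (y of jar0 in the frame of unit between 0.112 and 0.127 m or y of jar0 in the frame of unit between 0.049 and 0.0755 m or y of jar0 in the frame of unit between -0.014 and 0.024 m or y of jar0 in the frame of unit between -0.077 and -0.0275 m or y of jar0 in the frame of unit between -0.14 and -0.079 m) and (horizontal distance between jar0 and jar1 below 0.067 m or horizontal distance between jar0 and jar2 below 0.067 m or horizontal distance between jar0 and tin0 below 0.067 m or horizontal distance between jar0 and tin1 below 0.067 m) and x of jar1 in the frame of unit between -0.01 and 0.01 m and z of jar1 in the frame of unit between 0.026 and 0.035 m and (y of jar1 in the frame of unit between 0.112 and 0.127 m or y of jar1 in the frame of unit between 0.049 and 0.0755 m or y of jar1 in the frame of unit between -0.014 and 0.024 m or y of jar1 in the frame of unit between -0.077 and -0.0275 m or y of jar1 in the frame of unit between -0.14 and -0.079 m) and (horizontal distance between jar1 and jar0 below 0.067 m or horizontal distance between jar1 and jar2 below 0.067 m or horizontal distance between jar1 and tin0 below 0.067 m or horizontal distance between jar1 and tin1 below 0.067 m) and x of jar2 in the frame of unit between -0.01 and 0.01 m and z of jar2 in the frame of unit between 0.026 and 0.035 m and (y of jar2 in the frame of unit between 0.112 and 0.127 m or y of jar2 in the frame of unit between 0.049 and 0.0755 m or y of jar2 in the frame of unit between -0.014 and 0.024 m or y of jar2 in the frame of unit between -0.077 and -0.0275 m or y of jar2 in the frame of unit between -0.14 and -0.079 m) and (horizontal distance between jar2 and jar0 below 0.067 m or horizontal distance between jar2 and jar1 below 0.067 m or horizontal distance between jar2 and tin0 below 0.067 m or horizontal distance between jar2 and tin1 below 0.067 m) and x of tin0 in the frame of unit between -0.01 and 0.01 m and z of tin0 in the frame of unit between 0.026 and 0.035 m and (y of tin0 in the frame of unit between 0.112 and 0.127 m or y of tin0 in the frame of unit between 0.049 and 0.0755 m or y of tin0 in the frame of unit between -0.014 and 0.024 m or y of tin0 in the frame of unit between -0.077 and -0.0275 m or y of tin0 in the frame of unit between -0.14 and -0.079 m) and (horizontal distance between tin0 and jar0 below 0.067 m or horizontal distance between tin0 and jar1 below 0.067 m or horizontal distance between tin0 and jar2 below 0.067 m or horizontal distance between tin0 and tin1 below 0.067 m) and x of tin1 in the frame of unit between -0.01 and 0.01 m and z of tin1 in the frame of unit between 0.026 and 0.035 m and (y of tin1 in the frame of unit between 0.112 and 0.127 m or y of tin1 in the frame of unit between 0.049 and 0.0755 m or y of tin1 in the frame of unit between -0.014 and 0.024 m or y of tin1 in the frame of unit between -0.077 and -0.0275 m or y of tin1 in the frame of unit between -0.14 and -0.079 m) and (horizontal distance between tin1 and jar0 below 0.067 m or horizontal distance between tin1 and jar1 below 0.067 m or horizontal distance between tin1 and jar2 below 0.067 m or horizontal distance between tin1 and tin0 below 0.067 m) and (y of each of jar0, jar1, jar2, tin0, tin1 in the frame of unit above 0.0938 m or y of jar0 in the frame of unit between 0.112 and 0.127 m or y of jar1 in the frame of unit between 0.112 and 0.127 m or y of jar2 in the frame of unit between 0.112 and 0.127 m or y of tin0 in the frame of unit between 0.112 and 0.127 m or y of tin1 in the frame of unit between 0.112 and 0.127 m) and (y of each of jar0, jar1, jar2, tin0, tin1 in the frame of unit above 0.0365 m or y of jar0 in the frame of unit between 0.049 and 0.0755 m or y of jar1 in the frame of unit between 0.049 and 0.0755 m or y of jar2 in the frame of unit between 0.049 and 0.0755 m or y of tin0 in the frame of unit between 0.049 and 0.0755 m or y of tin1 in the frame of unit between 0.049 and 0.0755 m) and (y of each of jar0, jar1, jar2, tin0, tin1 in the frame of unit above -0.0208 m or y of jar0 in the frame of unit between -0.014 and 0.024 m or y of jar1 in the frame of unit between -0.014 and 0.024 m or y of jar2 in the frame of unit between -0.014 and 0.024 m or y of tin0 in the frame of unit between -0.014 and 0.024 m or y of tin1 in the frame of unit between -0.014 and 0.024 m) and (y of each of jar0, jar1, jar2, tin0, tin1 in the frame of unit above -0.078 m or y of jar0 in the frame of unit between -0.077 and -0.0275 m or y of jar1 in the frame of unit between -0.077 and -0.0275 m or y of jar2 in the frame of unit between -0.077 and -0.0275 m or y of tin0 in the frame of unit between -0.077 and -0.0275 m or y of tin1 in the frame of unit between -0.077 and -0.0275 m) and (y of jar0 in the frame of unit between 0.112 and 0.127 m or y of jar1 in the frame of unit between 0.112 and 0.127 m or y of jar2 in the frame of unit between 0.112 and 0.127 m) and ((y of each of jar0, jar1, jar2 in the frame of unit above 0.0938 m and y of each of tin0, tin1 in the frame of unit below 0.0938 m) or (y of each of jar0, jar1, jar2 in the frame of unit above 0.0365 m and y of each of tin0, tin1 in the frame of unit below 0.0365 m) or (y of each of jar0, jar1, jar2 in the frame of unit above -0.0208 m and y of each of tin0, tin1 in the frame of unit below -0.0208 m)) and x of stapler in the frame of tray between -0.05 and 0.05 m and y of stapler in the frame of tray between -0.05 and 0.05 m and z of stapler in the frame of tray below 0.015 m and angle between stapler's own z axis and vertical below 0.15 rad), for 0.2 s.
3. the lid is wound fully shut again (value of joint crank below 0.25 rad), for 0.2 s.
At the end, for the whole second after the job is handed in: Lid shut (crank < 0.25 rad); jars and tins upright on the shelf, within 10 mm of the centre line, no place left out: a jar first, within 12 mm of the stop, neighbours under 15 mm apart, gaps averaging at most 11 mm, jars before tins; stapler right way up in the tray; all released, at rest (value of joint crank below 0.25 rad and x of jar0 in the frame of unit between -0.01 and 0.01 m and z of jar0 in the frame of unit between 0.026 and 0.035 m and angle between each of jar0, jar1, jar2, tin0, tin1's own z axis and vertical below 0.08 rad and (y of jar0 in the frame of unit between 0.112 and 0.127 m or y of jar0 in the frame of unit between 0.049 and 0.0755 m or y of jar0 in the frame of unit between -0.014 and 0.024 m or y of jar0 in the frame of unit between -0.077 and -0.0275 m or y of jar0 in the frame of unit between -0.14 and -0.079 m) and (horizontal distance between jar0 and jar1 below 0.067 m or horizontal distance between jar0 and jar2 below 0.067 m or horizontal distance between jar0 and tin0 below 0.067 m or horizontal distance between jar0 and tin1 below 0.067 m) and x of jar1 in the frame of unit between -0.01 and 0.01 m and z of jar1 in the frame of unit between 0.026 and 0.035 m and (y of jar1 in the frame of unit between 0.112 and 0.127 m or y of jar1 in the frame of unit between 0.049 and 0.0755 m or y of jar1 in the frame of unit between -0.014 and 0.024 m or y of jar1 in the frame of unit between -0.077 and -0.0275 m or y of jar1 in the frame of unit between -0.14 and -0.079 m) and (horizontal distance between jar1 and jar0 below 0.067 m or horizontal distance between jar1 and jar2 below 0.067 m or horizontal distance between jar1 and tin0 below 0.067 m or horizontal distance between jar1 and tin1 below 0.067 m) and x of jar2 in the frame of unit between -0.01 and 0.01 m and z of jar2 in the frame of unit between 0.026 and 0.035 m and (y of jar2 in the frame of unit between 0.112 and 0.127 m or y of jar2 in the frame of unit between 0.049 and 0.0755 m or y of jar2 in the frame of unit between -0.014 and 0.024 m or y of jar2 in the frame of unit between -0.077 and -0.0275 m or y of jar2 in the frame of unit between -0.14 and -0.079 m) and (horizontal distance between jar2 and jar0 below 0.067 m or horizontal distance between jar2 and jar1 below 0.067 m or horizontal distance between jar2 and tin0 below 0.067 m or horizontal distance between jar2 and tin1 below 0.067 m) and x of tin0 in the frame of unit between -0.01 and 0.01 m and z of tin0 in the frame of unit between 0.026 and 0.035 m and (y of tin0 in the frame of unit between 0.112 and 0.127 m or y of tin0 in the frame of unit between 0.049 and 0.0755 m or y of tin0 in the frame of unit between -0.014 and 0.024 m or y of tin0 in the frame of unit between -0.077 and -0.0275 m or y of tin0 in the frame of unit between -0.14 and -0.079 m) and (horizontal distance between tin0 and jar0 below 0.067 m or horizontal distance between tin0 and jar1 below 0.067 m or horizontal distance between tin0 and jar2 below 0.067 m or horizontal distance between tin0 and tin1 below 0.067 m) and x of tin1 in the frame of unit between -0.01 and 0.01 m and z of tin1 in the frame of unit between 0.026 and 0.035 m and (y of tin1 in the frame of unit between 0.112 and 0.127 m or y of tin1 in the frame of unit between 0.049 and 0.0755 m or y of tin1 in the frame of unit between -0.014 and 0.024 m or y of tin1 in the frame of unit between -0.077 and -0.0275 m or y of tin1 in the frame of unit between -0.14 and -0.079 m) and (horizontal distance between tin1 and jar0 below 0.067 m or horizontal distance between tin1 and jar1 below 0.067 m or horizontal distance between tin1 and jar2 below 0.067 m or horizontal distance between tin1 and tin0 below 0.067 m) and (y of each of jar0, jar1, jar2, tin0, tin1 in the frame of unit above 0.0938 m or y of jar0 in the frame of unit between 0.112 and 0.127 m or y of jar1 in the frame of unit between 0.112 and 0.127 m or y of jar2 in the frame of unit between 0.112 and 0.127 m or y of tin0 in the frame of unit between 0.112 and 0.127 m or y of tin1 in the frame of unit between 0.112 and 0.127 m) and (y of each of jar0, jar1, jar2, tin0, tin1 in the frame of unit above 0.0365 m or y of jar0 in the frame of unit between 0.049 and 0.0755 m or y of jar1 in the frame of unit between 0.049 and 0.0755 m or y of jar2 in the frame of unit between 0.049 and 0.0755 m or y of tin0 in the frame of unit between 0.049 and 0.0755 m or y of tin1 in the frame of unit between 0.049 and 0.0755 m) and (y of each of jar0, jar1, jar2, tin0, tin1 in the frame of unit above -0.0208 m or y of jar0 in the frame of unit between -0.014 and 0.024 m or y of jar1 in the frame of unit between -0.014 and 0.024 m or y of jar2 in the frame of unit between -0.014 and 0.024 m or y of tin0 in the frame of unit between -0.014 and 0.024 m or y of tin1 in the frame of unit between -0.014 and 0.024 m) and (y of each of jar0, jar1, jar2, tin0, tin1 in the frame of unit above -0.078 m or y of jar0 in the frame of unit between -0.077 and -0.0275 m or y of jar1 in the frame of unit between -0.077 and -0.0275 m or y of jar2 in the frame of unit between -0.077 and -0.0275 m or y of tin0 in the frame of unit between -0.077 and -0.0275 m or y of tin1 in the frame of unit between -0.077 and -0.0275 m) and (y of jar0 in the frame of unit between 0.112 and 0.127 m or y of jar1 in the frame of unit between 0.112 and 0.127 m or y of jar2 in the frame of unit between 0.112 and 0.127 m) and ((y of each of jar0, jar1, jar2 in the frame of unit above 0.0938 m and y of each of tin0, tin1 in the frame of unit below 0.0938 m) or (y of each of jar0, jar1, jar2 in the frame of unit above 0.0365 m and y of each of tin0, tin1 in the frame of unit below 0.0365 m) or (y of each of jar0, jar1, jar2 in the frame of unit above -0.0208 m and y of each of tin0, tin1 in the frame of unit below -0.0208 m)) and x of stapler in the frame of tray between -0.05 and 0.05 m and y of stapler in the frame of tray between -0.05 and 0.05 m and z of stapler in the frame of tray below 0.015 m and angle between stapler's own z axis and vertical below 0.15 rad and linear speed of each of jar0, jar1, jar2, tin0, tin1, stapler below 0.02 m/s and contact force between each of jar0, jar1, jar2, tin0, tin1, stapler and the fingers below 0.2 N); the robot touches nothing.
It fails at once if the flask is moved more than 30 mm or tipped over (distance of flask from where it was at the start of the episode above 0.03 m or angle between flask's own z axis and vertical above 0.4 rad).
It fails at once if the mug is moved more than 30 mm or tipped over (distance of mug from where it was at the start of the episode above 0.03 m or angle between mug's own z axis and vertical above 0.4 rad).
It fails at once if the cup is moved more than 30 mm or tipped over (distance of cup from where it was at the start of the episode above 0.03 m or angle between cup's own z axis and vertical above 0.4 rad).
Of jar0, jar1, jar2 only 2 to 3 are there at a start; the rules pass over those that are not, and their reading is None.
Of tin0, tin1 only 1 to 2 are there at a start; the rules pass over those that are not, and their reading is None.
At some moment in a run one of jar0, jar1, jar2, tin0, tin1 may be knocked a few centimetres aside while the robot is not near it.
It also fails if it takes over 210 s, if anything falls off the work surface, if the arm or the gripper's body presses on something with over 40 N, if the wrist force passes 120 N, or if a joint passes its speed limit or range.

ROBOT

A 7-joint arm with a two-finger parallel gripper is mounted at the origin on the work surface. World frame = base frame: x ahead of the robot, y to its left, z up, the work surface at z = 0. Lengths are in mm, angles in rad, forces in N, time in s.
With the tool pointing down it reaches from about 400 to 875 mm from the base axis. Payload 4.4 kg.
Tool frame: the origin (TCP) lies midway between the tips of the shut fingers; the grasp point (between the pads) lies 19 mm behind it (ctrl.pinch_z is the distance from the TCP to the grasp point, in mm); z points along the fingers, y is the line along which they close (so a half turn about z gives the same grasp; the last joint's range is limited). The gripper opens to 85 mm and grips with 20 to 120 N. Pads are 22 mm wide; open, the fingers measure 114 mm over their backs; the gripper's body (76 mm by 85 mm) begins 54 mm behind the grasp point. The pads swing forward as they close: fully open they stand 13 mm farther back than shut.
Start: joints at [1.086, 0.628, 0.038, 1.517, -0.027, 0.996, -0.02], TCP at [264.361, -593.828, 200.613] pointing down, gripper open.
Joint ranges: [-3.06, 3.06], [-0.37, 2.12], [-1.25, 1.32], [0.18, 2.47], [-1.1, 4.24], [0.23, 1.98], [-2.94, 2.94]. Speed limits (rad/s): [2.57, 2.57, 3.14, 3.14, 3.14, 3.14, 3.14].

INTERFACE

Orientations are given as [roll, pitch, yaw] about the fixed x, y, z axes, in that order (R = Rz(yaw) Ry(pitch) Rx(roll)).
In Python, from cell import read_state, cams, order, ctrl gives the robot as it stands.
- The arm moves only by the tool move_arm, never from a script. Its argument "targets" is text: rows parted by semicolons, each of 7 numbers parted by spaces: the gripper's target within -1 to 1 (fully open at 1, half-way at 0, shut at -1), then the shift along the tool's x, y, z in cm, then the turn, a rotation vector about the tool's x, y, z in degrees. A call has 1 to 5 rows; each row shifts and turns the commanded pose from where the row before left it, along the tool's axes as they then stand; what a row does not reach is not made up. A row lasts 1/12 s, in which the tool goes at most 41.7 mm and 7.16 degrees, less where a joint would pass 70% of its speed; a pose out of reach is approached as far as the arm can. A call with a gripper value outside its range is refused whole. The fingers move at their own pace and stop on an object; the grip force is fixed at half the most. Time passes only in rows, so rows that do not move let the fingers close. It gives the time, the measured TCP pose, the force, the opening and the grip force at its end, in the units of the state.
- read_state(): the state, without advancing time (a new reading comes with each control period).
- cams.get_image(name): name is "side" or "top" or "wrist"; returns a dict with "color" (480x640x3 uint8, red, green, blue), "fovy" (degrees; the focal length in pixels is half the picture's height over the tangent of half this angle, whatever the lens; pixels are square), "cx", "cy" (the principal point, pixels), "k1" (the pictures are not rectified: a ray, as slopes to the right and down, at radius r is drawn at 1 + k1 r^2 times it, then the intrinsics apply), "rvec" (rotation vector, rad) and "tvec" (3), from world to camera coordinates, as OpenCV has them. Camera axes: x right, y down, z forward; pixel columns grow to the right and rows downward; lengths in mm; the calibration is good to about 2 mm. A picture is of the moment at which its call begins. There is no depth.
- order.finish_job(): hands the job in; it is judged then, once.
The state is a dict: "clock": time; "qpos": joint angles; "qd": joint speeds; "tau": joint torques, N m; "eef_pos": TCP position; "tool_rot": TCP orientation; "force": force on the tool from outside, world axes, zero at the start; "torque": the same for the moment, N m; "width": finger opening in mm; "gripper_force": force on a finger pad.
Only numpy, scipy, OpenCV 4.12 (cv2) and the standard library are available. Lean on these libraries where they do the work, as an engineer would, in place of code of your own. Each camera call takes 0.05 s, during which the arm holds its last target. There are 200 camera calls.

## Working session

There is one attempt and no reset: what is moved stays moved. The work goes in short steps, Python scripts to look and compute and a tool call to move; the robot and the scene stay as the last step left them, time stands still between calls to the robot, and variables do not carry over. Pictures are saved under pics/ and viewed, at most 17 in all, crops included, and the job is handed in when it is done.

Besides the shell and the picture viewer there is one more tool, called after "Call:" as a command line: name --argument value ..., lists and objects as JSON in quotes. move_arm: Moves the arm, as the interface text tells. Its arguments: {"type":"object","properties":{"targets":{"type":"string"}},"required":["targets"]}

```bash
ls; mkdir -p pics
cat > h.py <<'E'
import numpy as np, cv2
from cell import read_state, cams, order, ctrl
def img(n,fn=None):
    d=cams.get_image(n)
    if fn: cv2.imwrite('pics/'+fn,d['color'][:,:,::-1])
    return d
def K(d):
    f=240/np.tan(np.radians(d['fovy'])/2); return np.array([[f,0,d['cx']],[0,f,d['cy']],[0,0,1.]]), np.array([d['k1'],0,0,0,0.])
def px2w(d,pts,z):
    k,D=K(d); n=cv2.undistortPoints(np.array(pts,float).reshape(-1,1,2),k,D).reshape(-1,2)
    R=cv2.Rodrigues(np.array(d['rvec'],float))[0]; t=np.array(d['tvec'],float).ravel(); C=-R.T@t
    r=np.c_[n,np.ones(len(n))]@R; s=(np.broadcast_to(z,len(n))-C[2])/r[:,2]; return C+r*s[:,None]
def w2px(d,P):
    k,D=K(d); return cv2.projectPoints(np.array(P,float).reshape(-1,1,3),np.array(d['rvec'],float),np.array(d['tvec'],float),k,D)[0].reshape(-1,2)
E
python3 - <<'E'
from h import *
print({k:np.round(v,3) for k,v in read_state().items()})
for n in ('top','side','wrist'):
    d=img(n,n+'0.png'); R=cv2.Rodrigues(np.array(d['rvec'],float))[0]
    print(n,d['fovy'],d['cx'],d['cy'],d['k1'],-R.T@np.array(d['tvec'],float).ravel(), R[2])
E
```

```text
pics
{'clock': np.float64(0.0), 'qpos': array([ 1.086,  0.629,  0.038,  1.518, -0.027,  0.996, -0.02 ]), 'qd': array([-0.   ,  0.   , -0.001, -0.   ,  0.001,  0.001,  0.001]), 'tau': array([ 0.0000e+00, -5.6340e+01,  1.2260e+00, -1.9344e+01,  1.1000e-02,
        1.0000e-02, -0.0000e+00]), 'eef_pos': array([ 264.106, -593.165,  199.681]), 'tool_rot': array([-3.14 ,  0.   ,  0.419]), 'force': array([-0.429,  0.011,  0.077]), 'torque': array([-0.013,  0.032, -0.013]), 'gripper_force': np.float64(0.0), 'width': np.float64(85.211)}
top 52.74376639652853 317.269994537994 236.06690710555364 -0.09069773210682094 [ 440.21026408   12.99239961 1554.19463624] [ 0.07193997  0.00273658 -0.99740521]
side 56.45308413984745 313.0011772329933 239.4243206899313 -0.053851054438943315 [384.29924232 798.41764847 998.01241786] [ 0.16112336 -0.65428979 -0.73888033]
wrist 71.19468326111031 314.57385188289436 239.52844227869556 -0.06478714500958552 [ 340.44072996 -558.44187923  373.85720901] [-0.29995323 -0.13000737 -0.94505351]
```

View pics/top0.png

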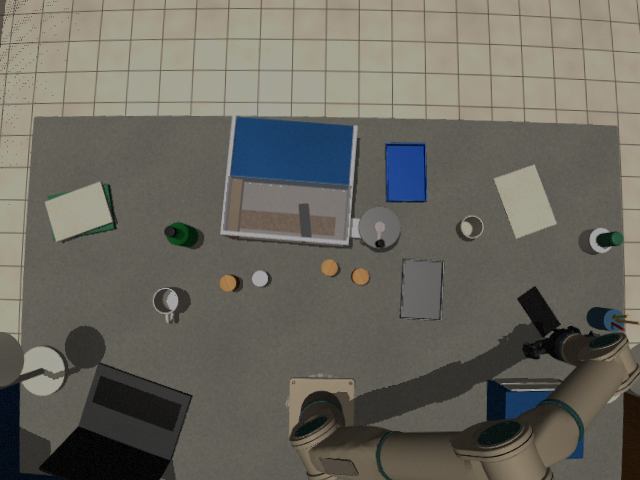

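View pics/side0.png

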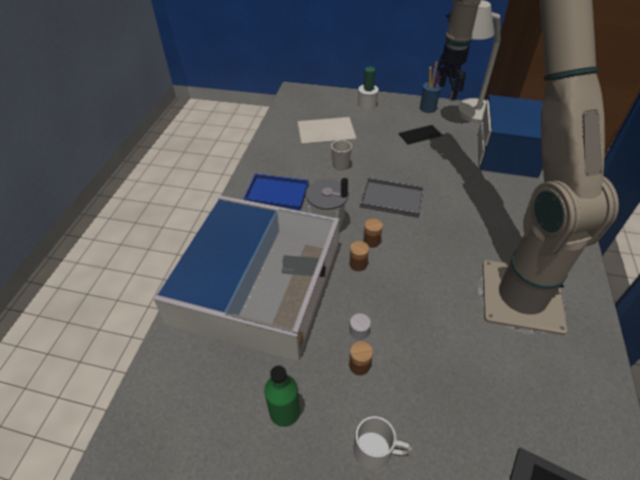

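The top view shows the unit at about (290,180), with the crank at (380,228) and its knob at (380,243). Jars are at (229,284), (330,268) and (361,276), and one tin is at (260,278). There are two tray shapes: grey at (421,290) and blue at (406,172). The grey one fits the description. I'll confirm that and the stapler in a crop.

Run:
```python
import cv2,numpy as np
a=cv2.imread('pics/top0.png')[105:335,150:450]
cv2.imwrite('pics/c1.png',cv2.resize(a,None,fx=2.6,fy=2.6,interpolation=cv2.INTER_CUBIC))
```

```text
(no output)
```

View pics/c1.png

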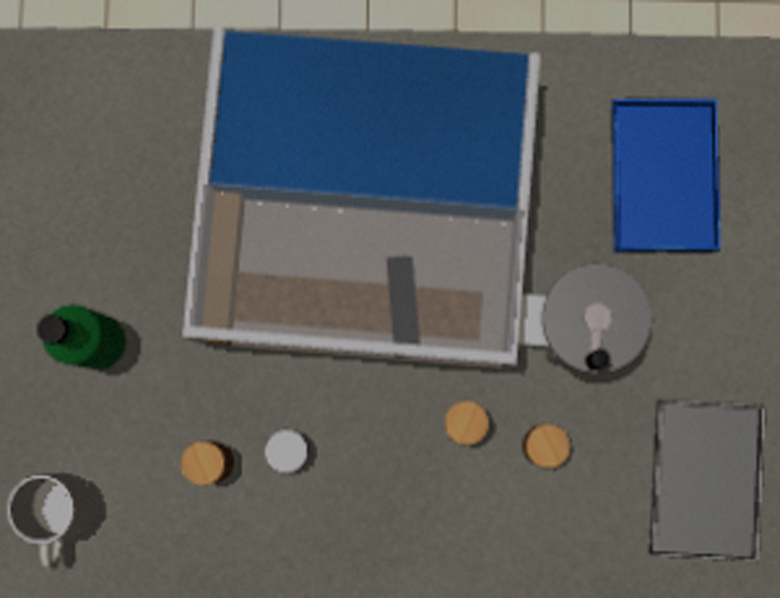

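The crop confirms the grey tray (bottom right, open, grey floor) against the blue one. The stapler lies crosswise at crop (403,299), and the knob is at the front of the wheel at (597,357).

```bash
cat >> h.py <<'E'
def rpos(q):pass
E
python3 - <<'E'
from h import *
from scipy.optimize import least_squares
d=img('top')
c=lambda *p:[[150+x/2.6-.3,105+y/2.6-.3] for x,y in p]
rim=c((184,336),(518,362),(214,30),(540,54)); W=px2w(d,rim,118)
U=np.array([[-60,192],[-60,-192],[305,192],[305,-192.]])
T=lambda p,u:np.c_[p[0]+np.cos(p[2])*u[:,0]-np.sin(p[2])*u[:,1],p[1]+np.sin(p[2])*u[:,0]+np.cos(p[2])*u[:,1]]
r=least_squares(lambda p:(T(p,U)-W[:,:2]).ravel(),[500,0,0]);p=r.x
print('W',W.round(0),'unit',p.round(3),'res',r.fun.round(1))
print('crank axis from unit',T(p,np.array([[0,-280.],[-50,-280]])).round(1))
print('wheel c',px2w(d,c((597,319)),126).round(1),'knob top',px2w(d,c((598,357)),187).round(1))
print('strip corners',px2w(d,c((238,272),(237,320),(482,292),(481,340)),30).round(0), T(p,np.array([[30,150.],[-30,150],[30,-150],[-30,-150]])).round(0))
print('jars',px2w(d,c((206,463),(467,423),(548,446)),75).round(1),'tin',px2w(d,c((287,452)),46).round(1))
t=px2w(d,c((657,402),(763,405),(651,556),(757,559)),22);print('tray',t.round(0),t.mean(0).round(1))
print('stapler ends',px2w(d,c((387,258),(412,256),(393,342),(419,342)),78).round(0))
print('flask,mug,cup',px2w(d,c((83,337)),60).round(),px2w(d,c((42,509)),90).round(),px2w(d,[[471,226]],85).round())
E
```

```text
W [[545. 306. 118.]
 [522. -78. 118.]
 [906. 284. 118.]
 [883. -99. 118.]] unit [ 5.91905e+02  1.10742e+02 -6.10000e-02] res [-1.6 -0.1 -1.7  0.3  1.6  0.   1.6 -0.2]
crank axis from unit [[ 574.8 -168.7]
 [ 524.9 -165.7]]
wheel c [[ 572.1 -166.6  126. ]] knob top [[ 525.  -160.4  187. ]]
strip corners [[631. 260.  30.]
 [572. 260.  30.]
 [612. -38.  30.]
 [553. -38.  30.]] [[631. 259.]
 [571. 262.]
 [613. -41.]
 [553. -37.]]
jars [[ 399.2  284.4   75. ]
 [ 451.7  -21.3   75. ]
 [ 426.4 -116.8   75. ]] tin [[413.5 192.7  46. ]]
tray [[ 481. -254.   22.]
 [ 480. -385.   22.]
 [ 295. -248.   22.]
 [ 292. -378.   22.]] [ 387.1 -316.1   22. ]
stapler ends [[645.  76.  78.]
 [648.  47.  78.]
 [545.  67.  78.]
 [546.  37.  78.]]
flask,mug,cup [[546. 440.  60.]] [[342. 473.  90.]] [[ 585. -455.   85.]]
```

Call:
move_arm --targets "1 0 0 -0.3 0 0 -6.94;1 0 0 -0.3 0 0 -6.94;1 0 0 -0.3 0 0 -6.94;1 0 0 -0.3 0 0 -6.94;1 0 0 -0.3 0 0 -6.94"

```text
clock: 0.62
eef_pos: [264.2, -593.7, 215.5]
tool_rot: [-3.141, -0.0, 1.03]
force: [-0.4, 0.5, -0.9]
width: 85.4
gripper_force: 0.0
```

Call:
move_arm --targets "1 0 0 -0.3 0 0 -6.94;1 0 0 -0.3 0 0 -6.94;1 0 0 -0.3 0 0 -6.94;1 0 0 -0.3 0 0 -6.94;1 0 0 0 0 0 0"

```text
clock: 1.03
eef_pos: [264.3, -594.1, 227.9]
tool_rot: [3.141, 0.0, 1.512]
force: [0.2, -0.3, 0.3]
width: 85.7
gripper_force: 0.0
```

```bash
cat >> h.py <<'E'
U0=np.array([591.9,110.7]);UY=-0.061
def w2u(x,y):
    c,s=np.cos(UY),np.sin(UY);d=np.array([x,y])-U0;return np.array([c*d[0]+s*d[1],-s*d[0]+c*d[1]])
def st():
    s=read_state();e=s['eef_pos'];print('t',round(float(s['clock']),2),'unit xy',w2u(e[0],e[1]).round(1),'z',round(float(e[2]),1),'rot',np.degrees(s['tool_rot']).round(1),'w',round(float(s['width']),1),'F',np.round(s['force'],1),'g',round(float(s['gripper_force']),1))
    return s
E
python3 -c "
from h import *
s=st();print(s['qpos'])"
```

```text
t 1.03 unit xy [-284.  -723.5] z 227.9 rot [180.    0.   86.6] w 85.7 F [ 0.2 -0.3  0.3] g 0.0
[ 1.26066535  0.61279887 -0.2595842   1.47828072  0.16847473  1.07179826
  0.90639009]
```

Call:
move_arm --targets "1 3.17 1.67 0 0 0 0;1 3.17 1.67 0 0 0 0;1 3.17 1.67 0 0 0 0;1 3.17 1.67 0 0 0 0;1 3.17 1.67 0 0 0 0"

```text
clock: 1.45
eef_pos: [357.9, -439.2, 227.4]
tool_rot: [-3.141, -0.0, 1.505]
force: [1.0, 0.4, 0.8]
width: 85.5
gripper_force: 0.0
```

Call:
move_arm --targets "1 3.17 1.67 0 0 0 0;1 3.17 1.67 0 0 0 0;1 3.17 1.67 0 0 0 0;1 3.17 1.67 0 0 0 0;1 3.17 1.67 0 0 0 0"

```text
clock: 1.87
eef_pos: [451.1, -286.2, 227.5]
tool_rot: [-3.141, -0.0, 1.505]
force: [0.2, -0.8, -0.8]
width: 85.2
gripper_force: 0.0
```

Call:
move_arm --targets "1 3.17 1.67 0 0 0 0;1 3.17 1.67 0 0 0 0;1 3.17 1.67 0 0 0 0;1 3.17 1.67 0 0 0 0;1 0 0 0 0 0 0"

```text
clock: 2.28
eef_pos: [529.5, -156.1, 227.9]
tool_rot: [3.138, -0.006, 1.517]
force: [1.0, 0.8, -0.6]
width: 85.2
gripper_force: 0.0
```

```bash
python3 -c "
from h import *
s=st();d=img('wrist','w1.png')
c,sn=np.cos(UY),np.sin(UY)
f=lambda x,y,z:[U0[0]+c*x-sn*y,U0[1]+sn*x+c*y,z]
print(w2px(d,[f(-50,-280,187),f(-50,-280,127),f(0,-280,126)]).round())"
```

```text
t 2.28 unit xy [ -46.1 -270.1] z 227.9 rot [179.8  -0.3  86.9] w 85.2 F [ 1.   0.8 -0.6] g 0.0
[[310. 268.]
 [311. 240.]
 [368. 240.]]
```

View pics/w1.png

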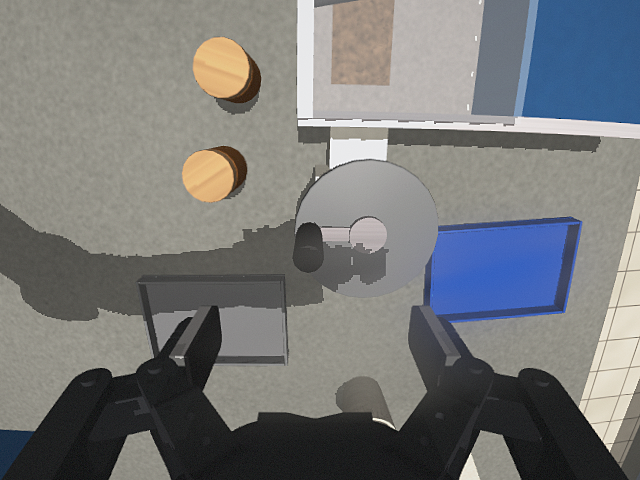

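The wrist view shows the knob at (308,250) on the wheel centred at (367,234), a few pixels from the prediction. The arm was still settling, so I'll recheck once it is at rest.

Call:
move_arm --targets "1 0 0 0 0 0 0;1 0 0 0 0 0 0;1 0 0 0 0 0 0"

```text
clock: 2.58
eef_pos: [524.3, -167.1, 227.4]
tool_rot: [-3.141, 0.001, 1.505]
force: [0.2, -0.2, -0.1]
width: 85.1
gripper_force: 0.0
```

```bash
python3 -c "
from h import *
s=st();d=img('wrist','w2.png')
c,sn=np.cos(UY),np.sin(UY)
f=lambda x,y,z:[U0[0]+c*x-sn*y,U0[1]+sn*x+c*y,z]
print(w2px(d,[f(-50,-280,187),f(-50,-280,127),f(0,-280,126)]).round())
g=d['color'].astype(int)
# knob dark mask
m=((g.max(2)<45)).astype(np.uint8); m[300:]=0
n,l,S,C=cv2.connectedComponentsWithStats(m)
for i in range(1,n):
  if S[i,4]>150: print(S[i],C[i].round())
gr=cv2.cvtColor(d['color'],cv2.COLOR_RGB2GRAY)
h=cv2.HoughCircles(cv2.GaussianBlur(gr,(5,5),1),cv2.HOUGH_GRADIENT,1,100,param1=80,param2=30,minRadius=55,maxRadius=85);print(h)
if h is not None:
  for q in h[0]: w=px2w(d,[q[:2]],126)[0]; print(w, w2u(w[0],w[1]))
"
```

```text
t 2.58 unit xy [ -50.5 -281.4] z 227.4 rot [-180.     0.    86.2] w 85.1 F [ 0.2 -0.2 -0.1] g 0.0
[[317. 253.]
 [317. 227.]
 [375. 227.]]
[301 209  28  21 323] [313. 218.]
[[[376.5 215.5  73.4]]]
[ 576.33152837 -158.81603985  126.        ] [   0.89076903 -269.96384864]
```

```bash
python3 -c "
from h import *
d=img('wrist');c,sn=np.cos(UY),np.sin(UY)
f=lambda x,y,z:[U0[0]+c*x-sn*y,U0[1]+sn*x+c*y,z]
im=d['color'][:,:,::-1].copy()
def circ(x,y,z,r,col):
  p=w2px(d,[f(x+r*np.cos(a),y+r*np.sin(a),z) for a in np.linspace(0,6.28,60)]);cv2.polylines(im,[np.round(p*8).astype(np.int32)],True,col,1,cv2.LINE_AA,3)
circ(0,-280,126,63,(0,0,255));circ(-50,-280,187,11,(0,255,0));circ(-50,-280,127,11,(255,255,0))
p=w2px(d,[f(-60,-192,118),f(305,-192,118),f(-60,192,118)]);cv2.polylines(im,[np.round(p[[1,0,2]]*8).astype(np.int32)],False,(255,0,255),1,cv2.LINE_AA,3)
cv2.imwrite('pics/w3.png',cv2.resize(im[60:360,140:540],None,fx=2,fy=2))"
```

```text
(no output)
```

View pics/w3.png

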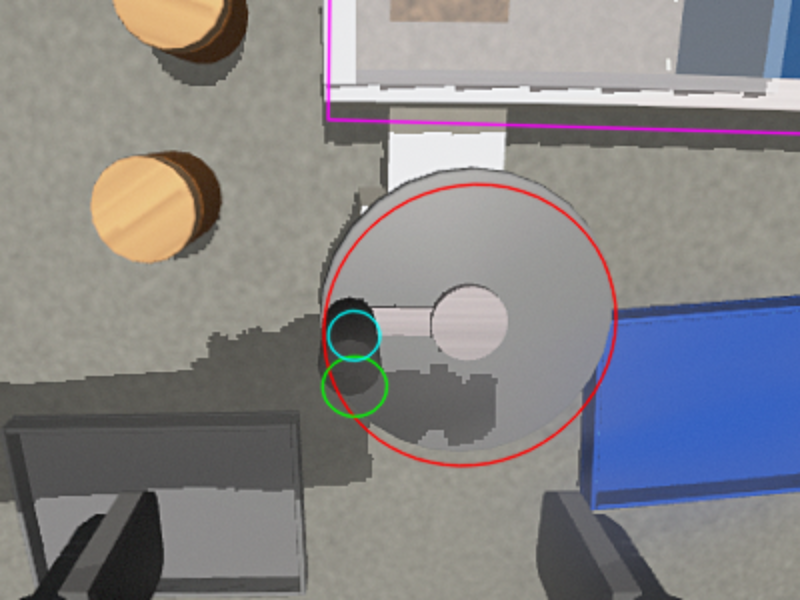

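The overlay shows the wheel, knob and rim all about 6 mm further to +y than predicted, with x within 1 mm. I'll shift by 5 mm and grip the knob. The flat pads tolerate the remainder, and the winding path is relative.

Call:
move_arm --targets "1 0.6 0 2.6 0 0 0;1 0 0 2.6 0 0 0;1 0 0 2.6 0 0 0;1 0 0 0 0 0 0;1 0 0 0 0 0 0"

```text
clock: 3.1
eef_pos: [524.4, -159.8, 149.0]
tool_rot: [-3.139, -0.0, 1.508]
force: [0.2, -0.8, 0.7]
width: 85.3
gripper_force: 0.0
```

Call:
move_arm --targets "-1 0 0 0 0 0 0;-1 0 0 0 0 0 0;-1 0 0 0 0 0 0;-1 0 0 0 0 0 0;-1 0 0 0 0 0 0"

```text
clock: 3.52
eef_pos: [526.0, -159.5, 150.4]
tool_rot: [3.14, 0.0, 1.509]
force: [0.5, -0.6, -0.3]
width: 25.5
gripper_force: 0.0
```

```bash
python3 -c "
from h import *
s=st();d=img('wrist','w4.png')
w=img('top')
a=cv2.imread('pics/w2.png')
"
python3 - <<'E'
import numpy as np
# winding rows: tool x=unit y, tool y=unit x ; pos=(-50cos a, 50 sin a)
a=np.radians(np.arange(0,361,18)); x=-5*np.cos(a); y=5*np.sin(a)
print(';'.join(f'-1 {p:.2f} {q:.2f} 0 0 0 0' for p,q in zip(np.diff(y),np.diff(x))))
E
```

```text
t 3.52 unit xy [ -49.3 -273.7] z 150.4 rot [179.9   0.   86.4] w 25.5 F [ 0.5 -0.6 -0.3] g 0.0
-1 1.55 0.24 0 0 0 0;-1 1.39 0.71 0 0 0 0;-1 1.11 1.11 0 0 0 0;-1 0.71 1.39 0 0 0 0;-1 0.24 1.55 0 0 0 0;-1 -0.24 1.55 0 0 0 0;-1 -0.71 1.39 0 0 0 0;-1 -1.11 1.11 0 0 0 0;-1 -1.39 0.71 0 0 0 0;-1 -1.55 0.24 0 0 0 0;-1 -1.55 -0.24 0 0 0 0;-1 -1.39 -0.71 0 0 0 0;-1 -1.11 -1.11 0 0 0 0;-1 -0.71 -1.39 0 0 0 0;-1 -0.24 -1.55 0 0 0 0;-1 0.24 -1.55 0 0 0 0;-1 0.71 -1.39 0 0 0 0;-1 1.11 -1.11 0 0 0 0;-1 1.39 -0.71 0 0 0 0;-1 1.55 -0.24 0 0 0 0
```

Call:
move_arm --targets "-1 0 0 0 0 0 0;-1 0 0 0 0 0 0;-1 0 0 0 0 0 0"

```text
clock: 3.87
eef_pos: [525.0, -159.5, 150.6]
tool_rot: [-3.141, 0.001, 1.509]
force: [-3.3, 0.1, 7.5]
width: 17.8
gripper_force: 58.4
```

Call:
move_arm --targets "-1 1.55 0.24 0 0 0 0;-1 1.39 0.71 0 0 0 0;-1 1.11 1.11 0 0 0 0;-1 0.71 1.39 0 0 0 0;-1 0.24 1.55 0 0 0 0"

```text
clock: 4.28
eef_pos: [578.4, -112.6, 150.6]
tool_rot: [-3.141, 0.002, 1.51]
force: [-2.7, -2.8, 5.6]
width: 18.0
gripper_force: 58.9
```

Call:
move_arm --targets "-1 -0.24 1.55 0 0 0 0;-1 -0.71 1.39 0 0 0 0;-1 -1.11 1.11 0 0 0 0;-1 -1.39 0.71 0 0 0 0;-1 -1.55 0.24 0 0 0 0"

```text
clock: 4.7
eef_pos: [625.1, -164.8, 150.6]
tool_rot: [-3.14, -0.001, 1.51]
force: [-6.2, 2.9, 9.3]
width: 17.9
gripper_force: 59.3
```

```bash
python3 -c "
from h import *
s=st();d=img('wrist');t=img('top')
cv2.imwrite('pics/m.png',np.hstack([cv2.resize(d['color'],(400,300)),cv2.resize(t['color'][110:290,210:450],(400,300))])[:,:,::-1])"
```

```text
t 4.7 unit xy [  49.9 -272.9] z 150.6 rot [-1.799e+02 -1.000e-01  8.650e+01] w 17.9 F [-6.2  2.9  9.3] g 59.3
```

View pics/m.png

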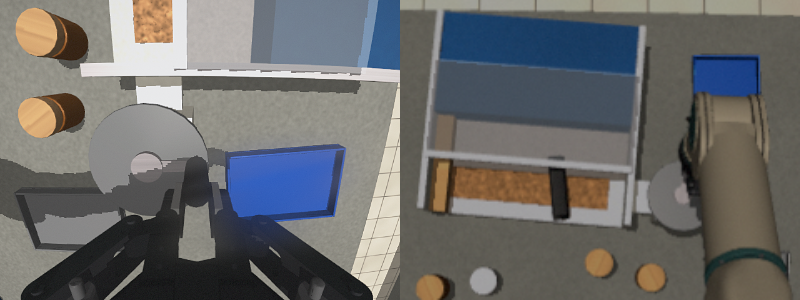

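The lid is half open and the knob is well held. I'll wind the second half.

Call:
move_arm --targets "-1 -1.55 -0.24 0 0 0 0;-1 -1.39 -0.71 0 0 0 0;-1 -1.11 -1.11 0 0 0 0;-1 -0.71 -1.39 0 0 0 0;-1 -0.24 -1.55 0 0 0 0"

```text
clock: 5.22
eef_pos: [573.9, -213.0, 150.7]
tool_rot: [3.137, -0.0, 1.508]
force: [3.3, 1.7, 2.7]
width: 18.0
gripper_force: 58.7
```

Call:
move_arm --targets "-1 0.24 -1.55 0 0 0 0;-1 0.71 -1.39 0 0 0 0;-1 1.11 -1.11 0 0 0 0;-1 1.39 -0.71 0 0 0 0;-1 1.55 -0.24 0 0 0 0"

```text
clock: 5.63
eef_pos: [524.7, -161.8, 150.7]
tool_rot: [3.14, 0.003, 1.506]
force: [-0.5, -2.7, 4.0]
width: 18.0
gripper_force: 59.0
```

Call:
move_arm --targets "-1 0 0 0 0 0 0;-1 0 0 0 0 0 0;-1 0 0 0 0 0 0;-1 0 0 0 0 0 0"

```text
clock: 5.97
eef_pos: [524.9, -159.8, 150.6]
tool_rot: [-3.141, 0.0, 1.509]
force: [-4.0, 0.6, 10.2]
width: 18.2
gripper_force: 59.6
```

```bash
python3 -c "
from h import *
s=st()"
```

```text
t 5.97 unit xy [ -50.3 -274. ] z 150.6 rot [-180.     0.    86.4] w 18.2 F [-4.   0.6 10.2] g 59.6
```

Call:
move_arm --targets "1 0 0 0 0 0 0;1 0 0 0 0 0 0;1 0 0 0 0 0 0;1 0 0 0 0 0 0;1 0 0 -2.0 0 0 0"

```text
clock: 6.38
eef_pos: [522.8, -159.0, 166.6]
tool_rot: [-3.135, -0.001, 1.509]
force: [-0.4, -0.2, 0.3]
width: 77.4
gripper_force: 0.0
```

Call:
move_arm --targets "1 0 0 -3.0 0 0 0;1 0 0 -3.0 0 0 0;1 3.2 0.8 -1 0 0 0;1 3.2 0.8 0 0 0 0;1 3.2 0.8 0 0 0 0"

```text
clock: 6.8
eef_pos: [556.4, -64.7, 240.8]
tool_rot: [3.139, 0.0, 1.507]
force: [0.8, 0.3, -0.2]
width: 85.6
gripper_force: 0.0
```

Call:
move_arm --targets "1 3.1 0.8 0 0 0 0;1 3.1 0.8 0 0 0 0;1 3.1 0.8 0 0 0 0;1 3.2 0.8 0 0 0 0;1 0 0 0 0 0 0"

```text
clock: 7.22
eef_pos: [596.2, 67.4, 239.6]
tool_rot: [3.14, -0.007, 1.519]
force: [-0.7, 0.3, 1.0]
width: 85.1
gripper_force: 0.0
```

Call:
move_arm --targets "1 0 0 0 0 0 0;1 0 0 0 0 0 0;1 0 0 0 0 0 0;1 0 0 0 0 0 0"

```text
clock: 7.55
eef_pos: [595.0, 55.9, 239.5]
tool_rot: [-3.141, 0.001, 1.506]
force: [0.4, -0.5, -0.2]
width: 85.4
gripper_force: 0.0
```

```bash
cat >> h.py <<'E'
def u2w(x,y,z):
    c,s=np.cos(UY),np.sin(UY);return [U0[0]+c*x-s*y,U0[1]+s*x+c*y,z]
def pl(im,d,pts,col,closed=True):
    cv2.polylines(im,[np.round(w2px(d,[u2w(*p) for p in pts])*8).astype(np.int32)],closed,col,1,cv2.LINE_AA,3)
E
python3 -c "
from h import *
s=st();d=img('wrist');im=d['color'][:,:,::-1].copy()
pl(im,d,[(-30,-150,30),(30,-150,30),(30,150,30),(-30,150,30)],(0,0,255))
pl(im,d,[(-60,-192,118),(120,-192,118)],(255,0,255),0)
pl(im,d,[(-60,150,70),(120,150,70),(120,180,70),(-60,180,70)],(0,255,0))
cv2.imwrite('pics/w5.png',im);np.save('w5.npy',[d],allow_pickle=True)"
```

```text
t 7.55 unit xy [  6.4 -54.5] z 239.5 rot [-1.80e+02  1.00e-01  8.63e+01] w 85.4 F [ 0.4 -0.5 -0.2] g 0.0
```

View pics/w5.png

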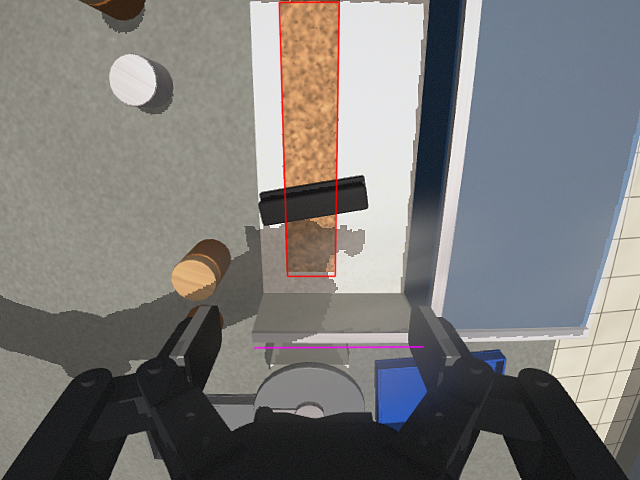

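The strip overlay fits within about 1 mm. The stapler's top face has corners at about (261,203), (366,184), (368,208) and (264,225).

```bash
python3 -c "
from h import *
d=np.load('w5.npy',allow_pickle=True)[0]
P=px2w(d,[(261,203),(366,184),(368,208),(264,225)],78)
u=np.array([w2u(*p[:2]) for p in P]);print(u.round(1),u.mean(0).round(1))
a=u[1]-u[0];b=u[2]-u[3];print(np.linalg.norm(a),np.linalg.norm(b),np.degrees(np.arctan2(a[1],a[0])),np.degrees(np.arctan2(b[1],b[0])),np.linalg.norm(u[3]-u[0]))
Q=px2w(d,[(288,278),(335,276)],30);print([w2u(*q[:2]).round(1) for q in Q])
for n,p,z in (('tin',(134,80),46),('jar2',(197,281),75)):
  w=px2w(d,[p],z)[0];print(n,w.round(1),w2u(*w[:2]).round(1))
print(w2px(d,[u2w(7,-54,78)]))
"
```

```text
[[-49.7 -45.4]
 [ 56.9 -26.4]
 [ 60.  -51.1]
 [-47.8 -68.9]] [  4.8 -47.9]
108.23659410872989 109.27991305739165 10.138383326575356 9.366011643920872 23.551376137200656
[array([ -28.9, -152.9]), array([  30.3, -150.4])]
tin [416.9 199.7  46. ] [-180.1   78.1]
jar2 [456.1 -16.4  75. ] [-127.8 -135.1]
[[316.42315618 210.90094361]]
```

Call:
move_arm --targets "1 0.6 -0.15 -0.1 0 0 0;1 0 0 0 0 0 6.68;1 0 0 0 0 0 6.68;1 0 0 0 0 0 6.68;1 0 0 0 0 0 6.68"

```text
clock: 8.02
eef_pos: [593.9, 63.9, 240.8]
tool_rot: [-3.142, -0.0, 1.036]
force: [-0.9, 0.1, 0.2]
width: 86.1
gripper_force: 0.0
```

Call:
move_arm --targets "1 0 0 0 0 0 6.68;1 0 0 0 0 0 6.68;1 0 0 0 0 0 6.68;1 0 0 0 0 0 6.68;1 0 0 0 0 0 6.68"

```text
clock: 8.43
eef_pos: [593.9, 64.0, 240.9]
tool_rot: [-3.141, -0.0, 0.454]
force: [-0.5, -0.5, -1.3]
width: 85.5
gripper_force: 0.0
```

Call:
move_arm --targets "1 0 0 0 0 0 6.68;1 0 0 0 0 0 6.68;1 0 0 0 0 0 6.68;1 0 0 3 0 0 0;1 0 0 3 0 0 0"

```text
clock: 8.85
eef_pos: [595.8, 64.4, 182.0]
tool_rot: [-3.141, -0.006, 0.109]
force: [0.9, -0.8, -1.0]
width: 85.6
gripper_force: 0.0
```

Call:
move_arm --targets "1 0 0 3 0 0 0;1 0 0 0 0 0 0;1 0 0 0 0 0 0;1 0 0 0 0 0 0"

```text
clock: 9.18
eef_pos: [595.1, 64.0, 152.2]
tool_rot: [-3.141, -0.002, 0.11]
force: [-0.3, -0.2, -0.9]
width: 85.0
gripper_force: 0.0
```

```bash
python3 -c "
from h import *
s=st();print(s['qpos'].round(2))"
```

```text
t 9.18 unit xy [  6.1 -46.4] z 152.2 rot [-1.8e+02 -1.0e-01  6.3e+00] w 85.0 F [-0.3 -0.2 -0.9] g 0.0
[-0.17  0.61  0.02  1.72 -0.02  0.81 -1.6 ]
```

Call:
move_arm --targets "1 0 0 2.6 0 0 0;1 0 0 2.6 0 0 0;1 0 0 2.6 0 0 0;1 0 0 2.6 0 0 0;1 0 0 0 0 0 0"

```text
clock: 9.6
eef_pos: [592.3, 63.7, 44.5]
tool_rot: [-3.142, 0.004, 0.11]
force: [-1.6, -0.2, -0.3]
width: 85.3
gripper_force: 0.0
```

Call:
move_arm --targets "-1 0 0 0 0 0 0;-1 0 0 0 0 0 0;-1 0 0 0 0 0 0;-1 0 0 0 0 0 0;-1 0 0 0 0 0 0"

```text
clock: 10.02
eef_pos: [595.0, 64.0, 48.2]
tool_rot: [-3.142, -0.003, 0.11]
force: [-0.3, 0.2, -0.1]
width: 25.6
gripper_force: 0.0
```

Call:
move_arm --targets "-1 0 0 0 0 0 0;-1 0 0 0 0 0 0;-1 0 0 0 0 0 0;-1 0 0 -1 0 0 0;-1 0 0 0 0 0 0"

```text
clock: 10.43
eef_pos: [595.3, 64.0, 58.5]
tool_rot: [-3.141, -0.003, 0.109]
force: [0.2, 0.4, -0.1]
width: -0.0
gripper_force: 0.0
```

```bash
python3 -c "
from h import *
s=st();d=img('wrist','w6.png')"
```

```text
t 10.43 unit xy [  6.2 -46.4] z 58.5 rot [-180.    -0.2    6.3] w -0.0 F [ 0.2  0.4 -0.1] g 0.0
```

View pics/w6.png

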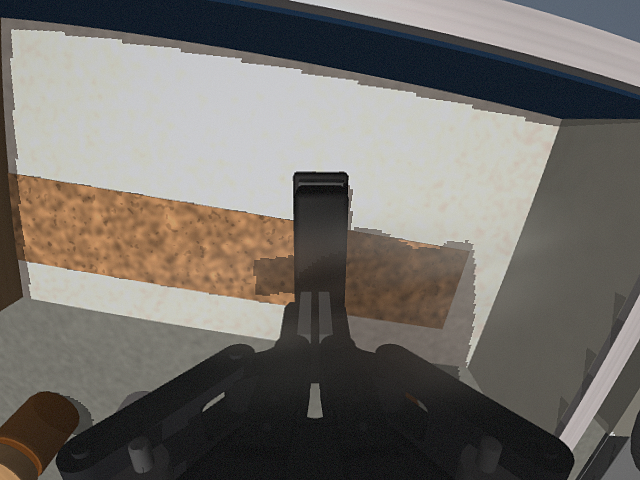

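The gripper shut to 0 mm, so it missed. The stapler is still in line at (320,240). I'll compare the projected TCP and stapler with where the fingers really are.

```bash
python3 -c "
from h import *
s=read_state();d=img('wrist');e=s['eef_pos'];t=img('top');sd=img('side')
im=d['color'][:,:,::-1].copy()
print('tcp',w2px(d,[e,e+[0,0,19],e+[0,0,60]]).round())
def dot(i,dd,P,c):
  for p in w2px(dd,P): cv2.circle(i,(int(round(p[0])),int(round(p[1]))),2,c,-1)
dot(im,d,[e],(0,0,255))
pl(im,d,[(-30,-150,30),(30,-150,30),(30,150,30),(-30,150,30)],(0,0,255))
ss=sd['color'][:,:,::-1].copy();print(w2px(sd,[e]),w2px(t,[e]))
pl(ss,sd,[(-30,-150,30),(30,-150,30),(30,150,30),(-30,150,30)],(0,0,255))
dot(ss,sd,[e],(0,255,0))
tt=t['color'][:,:,::-1].copy();dot(tt,t,[e],(0,255,0))
x,y=map(int,w2px(sd,[e])[0])
A=cv2.resize(im[120:360,200:440],(400,400));B=cv2.resize(ss[y-60:y+40,x-50:x+50],(400,400),interpolation=cv2.INTER_CUBIC)
cv2.imwrite('pics/m2.png',np.hstack([A,B]))"
```

```text
tcp [[317. 278.]
 [317. 294.]
 [317. 342.]]
[[302.86393519 265.47976451]] [[302.26848347 220.80166163]]
```

View pics/m2.png

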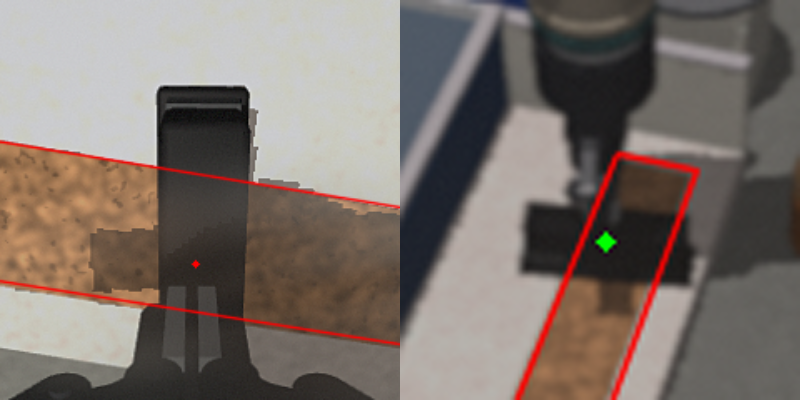

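Both views put the real fingertips roughly 20–25 mm above the reported TCP, so the fingers closed above the arm. I'll probe downwards gently with shut fingers to find the offset.

Call:
move_arm --targets "-1 0 0 0.2 0 0 0;-1 0 0 0.2 0 0 0;-1 0 0 0.2 0 0 0;-1 0 0 0.2 0 0 0;-1 0 0 0 0 0 0"

```text
clock: 11.05
eef_pos: [593.5, 63.8, 47.9]
tool_rot: [3.142, 0.001, 0.11]
force: [-0.3, 0.4, 0.4]
width: 0.0
gripper_force: 0.0
```

Call:
move_arm --targets "-1 0 0 0.15 0 0 0;-1 0 0 0 0 0 0"

```text
clock: 11.22
eef_pos: [594.0, 63.8, 47.4]
tool_rot: [-3.142, -0.0, 0.11]
force: [-2.0, 0.1, 3.0]
width: 0.1
gripper_force: 1.7
```

Call:
move_arm --targets "-1 0 0 -1.2 0 0 0;-1 0 -3 0 0 0 0;-1 0 -2 0 0 0 0;-1 0 0 1 0 0 0;-1 0 0 1 0 0 0"

```text
clock: 11.63
eef_pos: [589.2, 115.7, 40.0]
tool_rot: [-3.14, -0.003, 0.113]
force: [-0.1, 0.1, -0.9]
width: -0.1
gripper_force: 0.0
```

Call:
move_arm --targets "-1 0 0 0.3 0 0 0;-1 0 0 0 0 0 0;-1 0 0 0 0 0 0"

```text
clock: 11.88
eef_pos: [588.5, 112.0, 35.9]
tool_rot: [3.141, 0.001, 0.108]
force: [-0.2, 0.6, -0.2]
width: 0.2
gripper_force: 0.0
```

Call:
move_arm --targets "-1 0 0 0.3 0 0 0;-1 0 0 0.3 0 0 0;-1 0 0 0.3 0 0 0;-1 0 0 0 0 0 0"

```text
clock: 12.22
eef_pos: [588.1, 113.2, 26.5]
tool_rot: [3.141, 0.001, 0.11]
force: [0.4, 0.4, -0.2]
width: -0.3
gripper_force: 0.0
```

Call:
move_arm --targets "-1 0 0 0.5 0 0 0;-1 0 0 0.5 0 0 0;-1 0 0 0.5 0 0 0;-1 0 0 0 0 0 0;-1 0 0 0 0 0 0"

```text
clock: 12.63
eef_pos: [588.1, 113.5, 11.6]
tool_rot: [3.141, 0.001, 0.11]
force: [-0.3, 0.5, -0.7]
width: 0.2
gripper_force: 0.0
```

Call:
move_arm --targets "-1 0 0 0.3 0 0 0;-1 0 0 0.3 0 0 0;-1 0 0 0 0 0 0;-1 0 0 0 0 0 0"

```text
clock: 12.97
eef_pos: [588.3, 113.5, 5.9]
tool_rot: [3.142, 0.0, 0.11]
force: [-0.2, 0.9, -0.5]
width: -0.2
gripper_force: 0.0
```

Call:
move_arm --targets "-1 0 0 0.25 0 0 0;-1 0 0 0 0 0 0;-1 0 0 0 0 0 0"

```text
clock: 13.22
eef_pos: [588.4, 113.5, 3.5]
tool_rot: [3.142, 0.0, 0.11]
force: [-0.2, -0.0, 0.6]
width: 0.4
gripper_force: 0.0
```

Call:
move_arm --targets "-1 0 0 0.2 0 0 0;-1 0 0 0 0 0 0;-1 0 0 0 0 0 0"

```text
clock: 13.47
eef_pos: [588.4, 113.5, 1.5]
tool_rot: [-3.142, 0.0, 0.11]
force: [0.0, 0.1, -0.3]
width: 0.2
gripper_force: 0.0
```

Call:
move_arm --targets "-1 0 0 0.2 0 0 0;-1 0 0 0 0 0 0;-1 0 0 0 0 0 0"

```text
clock: 13.72
eef_pos: [588.4, 113.5, -0.5]
tool_rot: [3.142, 0.0, 0.11]
force: [-0.3, -0.4, 0.4]
width: 0.3
gripper_force: 0.0
```

Call:
move_arm --targets "-1 0 0 0.2 0 0 0;-1 0 0 0 0 0 0;-1 0 0 0 0 0 0"

```text
clock: 13.97
eef_pos: [588.5, 113.5, -0.6]
tool_rot: [-3.142, -0.0, 0.11]
force: [-3.1, -0.4, 14.5]
width: -0.2
gripper_force: 7.1
```

Board contact came at a reported z of −0.5, so real tip z = reported + 30.5 on both surfaces. I'll use that offset and grip the stapler again.

Call:
move_arm --targets "1 0 0 -2.6 0 0 0;1 0 0 -2.6 0 0 0;1 0 0 -2.6 0 0 0;1 0 2.5 -1 0 0 0;1 0 2.5 0 0 0 0"

```text
clock: 14.38
eef_pos: [596.3, 65.9, 88.8]
tool_rot: [-3.14, -0.006, 0.114]
force: [1.4, -0.1, 0.4]
width: 60.9
gripper_force: 0.0
```

Call:
move_arm --targets "1 0 0 0 0 0 0;1 0 0 2.3 0 0 0;1 0 0 2.3 0 0 0;1 0 0 2.2 0 0 0;1 0 0 0 0 0 0"

```text
clock: 14.8
eef_pos: [590.4, 63.4, 13.7]
tool_rot: [3.141, 0.008, 0.11]
force: [-0.8, 0.2, 0.1]
width: 85.4
gripper_force: 0.0
```

Call:
move_arm --targets "-1 0 0 0 0 0 0;-1 0 0 0 0 0 0;-1 0 0 0 0 0 0;-1 0 0 0 0 0 0;-1 0 0 0 0 0 0"

```text
clock: 15.22
eef_pos: [594.9, 63.7, 18.9]
tool_rot: [3.141, -0.002, 0.11]
force: [-1.0, 1.5, 16.2]
width: 25.5
gripper_force: 15.0
```

Call:
move_arm --targets "-1 0 0 0 0 0 0;-1 0 0 0 0 0 0;-1 0 0 0 0 0 0"

```text
clock: 15.47
eef_pos: [595.1, 63.8, 19.0]
tool_rot: [3.141, -0.002, 0.11]
force: [-1.1, -0.7, 6.4]
width: 25.4
gripper_force: 61.2
```

```bash
python3 -c "
from h import *
print([ (a,getattr(ctrl,a)) for a in dir(ctrl) if a[0]!='_'])
s=st()"
```

```text
[('MotionError', <class 'cell.MotionError'>), ('pinch_z', 18.700000000000003)]
t 15.47 unit xy [  6.1 -46.6] z 19.0 rot [ 1.8e+02 -1.0e-01  6.3e+00] w 25.4 F [-1.1 -0.7  6.4] g 61.2
```

Call:
move_arm --targets "-1 0 0 -2.6 0 0 0;-1 0 0 -2.6 0 0 0;-1 0 0 -2.6 0 0 0;-1 0 0 -2.6 0 0 0;-1 0 0 -2.6 0 0 0"

```text
clock: 15.88
eef_pos: [593.3, 63.9, 148.7]
tool_rot: [-3.142, 0.001, 0.11]
force: [0.3, 0.4, -2.1]
width: 24.9
gripper_force: 59.9
```

Call:
move_arm --targets "-1 -3.13 1.73 0 0 0 0;-1 -3.13 1.73 0 0 0 0;-1 -3.13 1.73 0 0 0 0;-1 -3.13 1.73 0 0 0 0;-1 -3.13 1.73 0 0 0 0"

```text
clock: 16.3
eef_pos: [446.1, -40.0, 147.7]
tool_rot: [3.142, 0.0, 0.11]
force: [0.2, -0.7, -2.5]
width: 24.9
gripper_force: 60.1
```

Call:
move_arm --targets "-1 -3.13 1.73 0 0 0 0;-1 -0.85 3.54 0 0 0 0;-1 -0.85 3.54 0 0 0 0;-1 -0.85 3.54 0 0 0 0;-1 -0.85 3.54 0 0 0 0"

```text
clock: 16.72
eef_pos: [399.8, -205.8, 147.9]
tool_rot: [3.142, -0.0, 0.11]
force: [1.0, -0.3, -2.3]
width: 25.2
gripper_force: 60.1
```

Call:
move_arm --targets "-1 -0.85 3.54 0 0 0 0;-1 -0.85 3.54 0 0 0 0;-1 -0.85 3.54 0 0 0 0;-1 0 0 0 0 0 4;-1 0 0 0 0 0 4"

```text
clock: 17.13
eef_pos: [385.2, -315.8, 147.5]
tool_rot: [3.141, 0.0, -0.039]
force: [0.9, 2.3, -2.8]
width: 24.9
gripper_force: 60.1
```

Call:
move_arm --targets "-1 0 0 0 0 0 0;-1 0 0 0 0 0 0;-1 0 0 0 0 0 0"

```text
clock: 17.38
eef_pos: [386.8, -312.1, 147.6]
tool_rot: [-3.141, 0.0, -0.027]
force: [-0.3, 0.3, -1.3]
width: 25.4
gripper_force: 60.1
```

```bash
python3 -c "
from h import *
s=st();d=img('wrist');t=img('top');im=d['color'][:,:,::-1].copy();tt=t['color'][:,:,::-1].copy()
for z,c in ((22,(0,0,255)),):
  P=[(481,-254,z),(480,-385,z),(292,-378,z),(295,-248,z)]
  cv2.polylines(im,[np.round(w2px(d,P)*8).astype(np.int32)],True,c,1,cv2.LINE_AA,3)
e=s['eef_pos']
for dz,c in ((0,(0,255,0)),(30,(255,255,0))):
  for i,dd in ((im,d),(tt,t)):
    p=w2px(dd,[e+[0,0,dz]])[0];cv2.circle(i,(int(p[0]),int(p[1])),2,c,-1)
  print(p)
cv2.imwrite('pics/m3.png',np.hstack([cv2.resize(im,(480,360)),cv2.resize(tt[230:350,350:456],(318,360),interpolation=cv2.INTER_CUBIC)]))"
```

```text
t 17.38 unit xy [-178.9 -434.5] z 147.6 rot [-180.     0.    -1.5] w 25.4 F [-0.3  0.3 -1.3] g 60.1
[429.51255248 291.12347944]
[431.92400571 291.55505862]
```

View pics/m3.png

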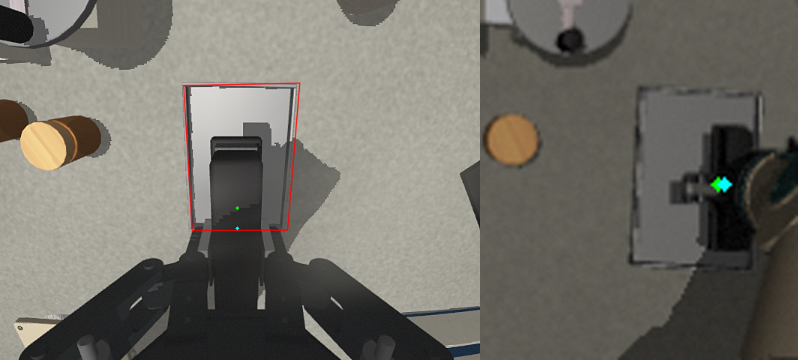

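The stapler is held level over the grey tray, and the outline matches within about 3 mm. Lowering it now.

Call:
move_arm --targets "-1 0 0 2.6 0 0 0;-1 0 0 2.6 0 0 0;-1 0 0 2.6 0 0 0;-1 0 0 2.6 0 0 0;-1 0 0 2.6 0 0 0"

```text
clock: 17.9
eef_pos: [387.3, -312.5, 16.7]
tool_rot: [3.141, -0.001, -0.028]
force: [0.3, -0.8, -2.7]
width: 24.8
gripper_force: 60.2
```

Call:
move_arm --targets "-1 0 0 0.8 0 0 0;-1 0 0 0.8 0 0 0;-1 0 0 0.5 0 0 0;-1 0 0 0.2 0 0 0;-1 0 0 0 0 0 0"

```text
clock: 18.32
eef_pos: [387.2, -313.1, -4.8]
tool_rot: [3.141, -0.001, -0.03]
force: [-0.2, -0.8, -1.6]
width: 25.0
gripper_force: 60.0
```

Call:
move_arm --targets "-1 0 0 0 0 0 0;1 0 0 0 0 0 0;1 0 0 0 0 0 0;1 0 0 0 0 0 0;1 0 0 0 0 0 0"

```text
clock: 18.73
eef_pos: [387.0, -313.0, -5.0]
tool_rot: [3.141, -0.001, -0.03]
force: [-0.3, 0.4, 0.1]
width: 72.5
gripper_force: 0.0
```

Call:
move_arm --targets "1 0 0 0 0 0 0;1 0 0 -2.6 0 0 0;1 0 0 -2.6 0 0 0;1 0 0 -2.6 0 0 0;1 0 0 -2.6 0 0 0"

```text
clock: 19.15
eef_pos: [386.4, -312.5, 99.7]
tool_rot: [-3.141, 0.001, -0.03]
force: [1.4, -0.1, 0.7]
width: 85.4
gripper_force: 0.0
```

```bash
python3 -c "
from h import *
s=st();print(s['qpos'].round(2))"
```

```text
t 19.15 unit xy [-179.4 -435. ] z 99.7 rot [-180.     0.    -1.7] w 85.4 F [ 1.4 -0.1  0.7] g 0.0
[ 0.6   0.57  0.04  2.04 -0.04  0.54 -0.94]
```

Call:
move_arm --targets "1 0 0 -2 0 0 -6.78;1 0 0 -2 0 0 -6.78;1 0 0 -1 0 0 -6.78;1 0 0 0 0 0 -6.78;1 0 0 0 0 0 -6.78"

```text
clock: 19.57
eef_pos: [387.1, -313.2, 149.7]
tool_rot: [3.139, -0.001, 0.568]
force: [-0.4, -0.2, 0.5]
width: 85.5
gripper_force: 0.0
```

Call:
move_arm --targets "1 0 0 0 0 0 -6.78;1 0 0 0 0 0 -6.78;1 0 0 0 0 0 -6.78;1 0 0 0 0 0 -6.78;1 0 0 0 0 0 -6.78"

```text
clock: 19.98
eef_pos: [386.4, -312.7, 148.7]
tool_rot: [-3.141, 0.0, 1.159]
force: [-0.2, -0.3, 0.1]
width: 85.4
gripper_force: 0.0
```

Call:
move_arm --targets "1 0 0 0 0 0 -6.78;1 0 0 0 0 0 -6.78;1 0 0 0 0 0 -6.78;1 3.4 0.52 0 0 0 0;1 3.4 0.52 0 0 0 0"

```text
clock: 20.4
eef_pos: [400.6, -246.9, 148.4]
tool_rot: [3.141, 0.0, 1.503]
force: [1.4, 1.0, 0.4]
width: 85.6
gripper_force: 0.0
```

Call:
move_arm --targets "1 3.4 0.52 0 0 0 0;1 3.4 0.52 0 0 0 0;1 3.4 0.52 0 0 0 0;1 3.4 0.52 0 0 0 0;1 0 0 0 0 0 0"

```text
clock: 20.82
eef_pos: [432.5, -103.6, 149.2]
tool_rot: [3.139, -0.004, 1.519]
force: [-0.3, -0.0, 0.1]
width: 85.5
gripper_force: 0.0
```

Call:
move_arm --targets "1 0 0 0 0 0 0;1 0 0 0 0 0 0;1 0 0 0 0 0 0"

```text
clock: 21.07
eef_pos: [430.1, -112.5, 148.5]
tool_rot: [-3.141, 0.001, 1.506]
force: [-0.5, -0.1, 0.2]
width: 85.8
gripper_force: 0.0
```

```bash
cat >> h.py <<'E'
def find(d,kind,z,near=None,show=None):
    g=d['color'];hsv=cv2.cvtColor(g,cv2.COLOR_RGB2HSV)
    if kind=='jar': m=cv2.inRange(hsv,(8,60,150),(25,190,255))
    else: m=cv2.inRange(hsv,(0,0,165),(180,40,255))
    m=cv2.morphologyEx(m,cv2.MORPH_OPEN,np.ones((3,3)))
    out=[]
    for c in cv2.findContours(m,cv2.RETR_EXTERNAL,cv2.CHAIN_APPROX_NONE)[0]:
        if cv2.contourArea(c)<60: continue
        h=cv2.convexHull(c); (x,y),(a,b),t=cv2.fitEllipse(h) if len(h)>4 else ((0,0),(1,1),0)
        w=px2w(d,[(x,y)],z)[0]; f=cv2.contourArea(c)/(np.pi*a*b/4+1e-9)
        q=px2w(d,[(x-(a+b)/4,y),(x+(a+b)/4,y)],z);dia=np.linalg.norm(q[0]-q[1])
        if 40<dia<64 and .7<f<1.15: out.append((round(x),round(y),round(dia,1),round(f,2),w2u(*w[:2]).round(1)))
    return out
E
python3 -c "
from h import *
s=st();d=img('wrist','w7.png')
print(find(d,'jar',75))
t=img('top','t7.png');print(find(t,'jar',75),find(t,'tin',46))"
```

```text
t 21.07 unit xy [-147.9 -232.6] z 148.5 rot [-180.     0.    86.3] w 85.8 F [-0.5 -0.1  0.2] g 0.0
[(339, 104, np.float64(52.3), 0.97, array([-131.6, -133.9]))]
[(227, 283, np.float64(46.3), 0.88, array([-203.6,  166.5])), (329, 267, np.float64(45.2), 0.92, array([-131.3, -138.7]))] []
```

View pics/w7.png

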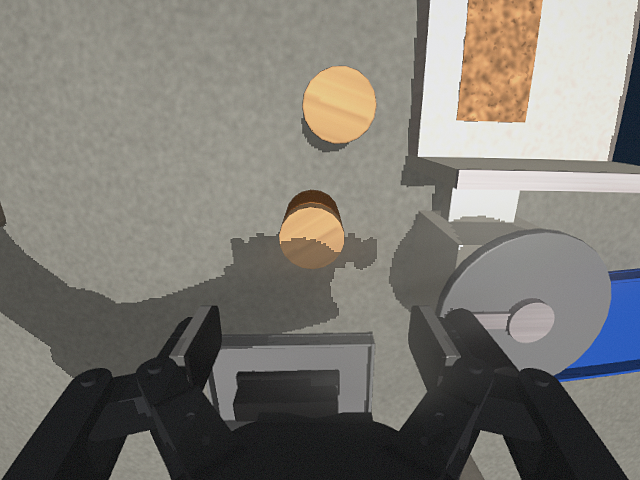

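The wrist view shows the stapler lying in the grey tray. Jar C's lid is at (311,237) and jar B's at (339,104), fitted diameter 52.3 mm, which matches the size given.

```bash
sed -i 's/(8,60,150)/(8,60,115)/' h.py; python3 -c "
from h import *
d=img('wrist');print(find(d,'jar',75))
w=px2w(d,[(311.5,237.5)],75)[0];print(w2u(*w[:2]))"
```

```text
[(311, 238, np.float64(49.5), 0.98, array([-151.6, -231.3])), (339, 104, np.float64(52.5), 0.98, array([-131.8, -133.9]))]
[-151.44608796 -231.29620834]
```

Call:
move_arm --targets "1 0.1 -0.35 2.6 0 0 0;1 0 0 2.6 0 0 0;1 0 0 2.6 0 0 0;1 0 0 2.6 0 0 0;1 0 0 2.0 0 0 0"

```text
clock: 21.63
eef_pos: [426.4, -110.7, 23.0]
tool_rot: [-3.141, -0.0, 1.507]
force: [0.3, -0.5, 0.4]
width: 85.8
gripper_force: 0.0
```

Call:
move_arm --targets "1 0 0 1.2 0 0 0;1 0 0 0.9 0 0 0;1 0 0 0 0 0 0;-1 0 0 0 0 0 0;-1 0 0 0 0 0 0"

```text
clock: 22.05
eef_pos: [427.4, -110.4, 4.0]
tool_rot: [3.141, 0.0, 1.508]
force: [0.3, 1.0, -0.1]
width: 64.1
gripper_force: 0.0
```

Call:
move_arm --targets "-1 0 0 0 0 0 0;-1 0 0 0 0 0 0;-1 0 0 0 0 0 0;-1 0 0 0 0 0 0"

```text
clock: 22.38
eef_pos: [427.7, -110.3, 4.6]
tool_rot: [3.14, 0.001, 1.508]
force: [-0.4, -0.1, 7.0]
width: 50.7
gripper_force: 62.0
```

```bash
python3 -c "
from h import *
s=st();d=img('top');print(find(d,'jar',75))"
```

```text
t 22.38 unit xy [-150.4 -230.6] z 4.6 rot [179.9   0.   86.4] w 50.7 F [-0.4 -0.1  7. ] g 62.0
[(227, 283, np.float64(50.7), 0.92, array([-203.2,  167.2])), (329, 267, np.float64(50.5), 0.93, array([-131.4, -139.1]))]
```

Call:
move_arm --targets "-1 0 0 -2.4 0 0 0;-1 0 0 -2.4 0 0 0;-1 0 0 -2.4 0 0 0;-1 0 0 -2.4 0 0 0;-1 3.25 0 0 0 0 0"

```text
clock: 22.85
eef_pos: [430.4, -85.5, 102.9]
tool_rot: [3.136, 0.005, 1.494]
force: [1.2, 0.1, -2.2]
width: 51.1
gripper_force: 63.3
```

Call:
move_arm --targets "-1 3.25 0 0 0 0 0;-1 3.25 0 0 0 0 0;-1 3.25 0 0 0 0 0;-1 3.14 2.14 0 0 0 0;-1 3.14 2.14 0 0 0 0"

```text
clock: 23.27
eef_pos: [481.0, 81.1, 100.0]
tool_rot: [-3.141, 0.001, 1.509]
force: [1.0, -0.6, -1.9]
width: 50.9
gripper_force: 63.4
```

Call:
move_arm --targets "-1 3.14 2.14 0 0 0 0;-1 3.14 2.14 0 0 0 0;-1 3.14 2.14 0 0 0 0;-1 3.14 2.14 0 0 0 0;-1 3.14 2.14 0 0 0 0"

```text
clock: 23.68
eef_pos: [598.9, 231.2, 99.7]
tool_rot: [-3.141, 0.0, 1.509]
force: [1.7, -0.4, -1.5]
width: 51.0
gripper_force: 63.4
```

Call:
move_arm --targets "-1 0 0 0 0 0 0;-1 0 0 0 0 0 0;-1 0 0 0 0 0 0;-1 0 0 0 0 0 0"

```text
clock: 24.02
eef_pos: [597.4, 227.9, 99.3]
tool_rot: [-3.14, 0.002, 1.507]
force: [-0.8, -0.9, -1.8]
width: 50.9
gripper_force: 63.5
```

```bash
python3 -c "
from h import *
s=st();d=img('wrist');im=d['color'][:,:,::-1].copy()
pl(im,d,[(-30,-150,30),(30,-150,30),(30,150,30),(-30,150,30)],(0,0,255))
pl(im,d,[(-60,150,70),(120,150,70),(120,180,70),(-60,180,70)],(0,255,0))
e=s['eef_pos'];u=w2u(*e[:2])
pl(im,d,[(u[0]+26*np.cos(a),u[1]+26*np.sin(a),s['eef_pos'][2]-4.6+75) for a in np.linspace(0,6.28,50)],(255,0,255))
cv2.imwrite('pics/w8.png',im);print(find(d,'jar',e[2]-4.6+75))"
```

```text
t 24.02 unit xy [ -1.6 117.3] z 99.3 rot [-1.799e+02  1.000e-01  8.640e+01] w 50.9 F [-0.8 -0.9 -1.8] g 63.5
[(316, 360, np.float64(46.7), 0.94, array([ -2.1, 118.8]))]
```

View pics/w8.png

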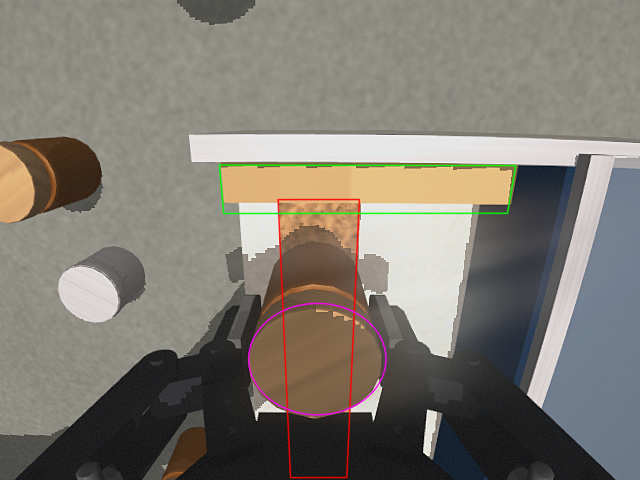

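The held jar's lid sits exactly on the TCP circle, so wrist and arm agree. The stop block's front edge is at row 203 against 213 predicted, so the unit lies 6 mm further to +y. I'll correct the frame and place the jar.

Call:
move_arm --targets "-1 0.9 0.15 0 0 0 0;-1 0 0 2 0 0 0;-1 0 0 2 0 0 0;-1 0 0 1.2 0 0 0;-1 0 0 0.6 0 0 0"

```text
clock: 24.48
eef_pos: [599.2, 238.1, 39.8]
tool_rot: [-3.139, 0.002, 1.508]
force: [-0.6, 0.8, -0.8]
width: 51.0
gripper_force: 63.5
```

Call:
move_arm --targets "-1 0 0 0.4 0 0 0;-1 0 0 0 0 0 0;-1 0 0 0 0 0 0;-1 0 0 0.2 0 0 0;-1 0 0 0 0 0 0"

```text
clock: 24.9
eef_pos: [600.9, 239.0, 36.2]
tool_rot: [3.141, -0.001, 1.508]
force: [0.5, -0.2, -1.4]
width: 51.0
gripper_force: 63.5
```

```bash
sed -i 's/U0=np.array(\[591.9,110.7\])/U0=np.array([592.3,116.7])/' h.py; python3 -c "
from h import *
s=st()"
```

```text
t 24.9 unit xy [  1.1 122.6] z 36.2 rot [179.9  -0.   86.4] w 51.0 F [ 0.5 -0.2 -1.4] g 63.5
```

Call:
move_arm --targets "-1 -0.2 -0.1 0.1 0 0 0;-1 0 0 0 0 0 0;1 0 0 0 0 0 0;1 0 0 0 0 0 0;1 0 0 0 0 0 0"

```text
clock: 25.32
eef_pos: [599.6, 237.1, 35.0]
tool_rot: [3.141, -0.0, 1.508]
force: [0.4, 0.9, 0.7]
width: 84.1
gripper_force: 0.0
```

Call:
move_arm --targets "1 0 0 0 0 0 0;1 0 0 0 0 0 0;1 0 0 -2.5 0 0 0;1 0 0 -2.5 0 0 0;1 0 0 -2.5 0 0 0"

```text
clock: 25.73
eef_pos: [598.8, 236.8, 110.1]
tool_rot: [-3.14, 0.0, 1.509]
force: [0.7, 0.1, -0.2]
width: 85.5
gripper_force: 0.0
```

Call:
move_arm --targets "1 0 0 -2.5 0 0 0;1 0 0 -1.5 0 0 0;1 0 0 0 0 0 0;1 0 0 0 0 0 0;1 0 0 0 0 0 0"

```text
clock: 26.15
eef_pos: [598.7, 236.4, 148.6]
tool_rot: [-3.14, 0.001, 1.509]
force: [-0.5, -0.7, -0.9]
width: 85.4
gripper_force: 0.0
```

```bash
python3 -c "
from h import *
s=st();d=img('wrist');print('placed',find(d,'jar',105));print(find(d,'jar',75),find(d,'tin',46))
t=img('top');print(find(t,'jar',75),find(t,'tin',46),find(t,'jar',105))"
```

```text
t 26.15 unit xy [ -1.  119.9] z 148.6 rot [-1.799e+02  1.000e-01  8.640e+01] w 85.4 F [-0.5 -0.7 -0.9] g 0.0
placed [(25, 214, np.float64(47.3), 0.95, array([-207.2,  149.2]))]
[(25, 214, np.float64(53.9), 0.95, array([-235.5,  141.5]))] [(277, 390, np.float64(50.6), 0.73, array([-42.5, -58. ])), (122, 277, np.float64(48.9), 0.96, array([-182.2,   72.8]))]
[(234, 294, np.float64(50.5), 0.93, array([-235.5,  135.8])), (329, 266, np.float64(47.1), 0.78, array([-128.8, -146.6]))] [] [(234, 294, np.float64(49.5), 0.93, array([-233.7,  130.8])), (329, 266, np.float64(46.1), 0.78, array([-129.1, -145.9]))]
```

Jar A has been knocked aside, from (229,284) to (234,294) in the top view. It is now at unit (−235,141). I'll fetch it next.

Call:
move_arm --targets "1 0.35 -3.9 0 0 0 0;1 0.35 -3.9 0 0 0 0;1 0.35 -3.9 0 0 0 0;1 0.35 -3.9 0 0 0 0;1 0.35 -3.9 0 0 0 0"

```text
clock: 26.67
eef_pos: [403.4, 266.0, 148.7]
tool_rot: [-3.14, 0.001, 1.508]
force: [-0.5, 0.8, 0.0]
width: 85.3
gripper_force: 0.0
```

Call:
move_arm --targets "1 0.35 -3.9 0 0 0 0;1 0 0 0 0 0 0;1 0 0 0 0 0 0;1 0 0 0 0 0 0;1 0 0 0 0 0 0"

```text
clock: 27.08
eef_pos: [368.5, 272.2, 149.3]
tool_rot: [3.141, -0.0, 1.507]
force: [0.6, -0.4, 0.2]
width: 85.4
gripper_force: 0.0
```

```bash
python3 -c "
from h import *
s=st();d=img('wrist');print(find(d,'jar',75),find(d,'tin',46))"
```

```text
t 27.08 unit xy [-232.9  141.6] z 149.3 rot [180.   -0.   86.3] w 85.4 F [ 0.6 -0.4  0.2] g 0.0
[(312, 239, np.float64(49.3), 0.97, array([-235.9,  141.6]))] [(371, 299, np.float64(46.7), 0.89, array([-181.9,   72.4]))]
```

Call:
move_arm --targets "1 0 -0.25 2.6 0 0 0;1 0 0 2.6 0 0 0;1 0 0 2.6 0 0 0;1 0 0 2.6 0 0 0;1 0 0 2.0 0 0 0"

```text
clock: 27.55
eef_pos: [365.4, 271.8, 23.5]
tool_rot: [-3.141, 0.001, 1.506]
force: [0.3, 0.1, -0.0]
width: 85.9
gripper_force: 0.0
```

Call:
move_arm --targets "1 0 0 1.2 0 0 0;1 0 0 0.9 0 0 0;1 0 0 0 0 0 0;-1 0 0 0 0 0 0;-1 0 0 0 0 0 0"

```text
clock: 27.97
eef_pos: [365.3, 272.8, 5.1]
tool_rot: [3.141, -0.001, 1.508]
force: [0.5, -0.4, 0.3]
width: 63.8
gripper_force: 0.0
```

Call:
move_arm --targets "-1 0 0 0 0 0 0;-1 0 0 0 0 0 0;-1 0 0 0 0 0 0;-1 0 0 0 0 0 0"

```text
clock: 28.3
eef_pos: [365.5, 273.0, 5.7]
tool_rot: [3.14, -0.001, 1.508]
force: [1.4, -0.5, 6.7]
width: 51.1
gripper_force: 61.9
```

```bash
python3 -c "
from h import *
s=st()"
```

```text
t 28.3 unit xy [-235.9  142.2] z 5.7 rot [ 1.799e+02 -1.000e-01  8.640e+01] w 51.1 F [ 1.4 -0.5  6.7] g 61.9
```

Call:
move_arm --targets "-1 0 0 -2.4 0 0 0;-1 0 0 -2.4 0 0 0;-1 0 0 -2.4 0 0 0;-1 0 0 -2.4 0 0 0;-1 0 0 -2.4 0 0 0"

```text
clock: 28.72
eef_pos: [364.2, 272.0, 125.9]
tool_rot: [-3.141, 0.0, 1.509]
force: [0.5, 0.2, -3.0]
width: 51.1
gripper_force: 63.7
```

Call:
move_arm --targets "-1 -1.12 3.37 0 0 0 0;-1 -1.12 3.37 0 0 0 0;-1 -1.12 3.37 0 0 0 0;-1 -1.12 3.37 0 0 0 0;-1 -1.12 3.37 0 0 0 0"

```text
clock: 29.13
eef_pos: [530.3, 204.7, 124.8]
tool_rot: [-3.141, 0.0, 1.508]
force: [0.9, 0.8, -4.0]
width: 50.9
gripper_force: 64.3
```

Call:
move_arm --targets "-1 -1.12 3.37 0 0 0 0;-1 -1.12 3.37 0 0 0 0;-1 0 0 0 0 0 0;-1 0 0 0 0 0 0;-1 0 0 0 0 0 0"

```text
clock: 29.55
eef_pos: [593.9, 179.5, 124.1]
tool_rot: [-3.139, 0.0, 1.508]
force: [-0.7, -0.3, -3.0]
width: 51.1
gripper_force: 64.3
```

```bash
python3 -c "
from h import *
s=st()"
```

```text
t 29.55 unit xy [-2.3 62.8] z 124.1 rot [-179.9    0.    86.4] w 51.1 F [-0.7 -0.3 -3. ] g 64.3
```

Call:
move_arm --targets "-1 0 0.15 0 0 0 0;-1 0 0 2.5 0 0 0;-1 0 0 2.5 0 0 0;-1 0 0 2 0 0 0;-1 0 0 1 0 0 0"

```text
clock: 29.97
eef_pos: [593.9, 179.7, 42.4]
tool_rot: [-3.138, 0.002, 1.511]
force: [-1.3, -0.4, -3.4]
width: 50.8
gripper_force: 64.6
```

Call:
move_arm --targets "-1 0 0 0.5 0 0 0;-1 0 0 0.2 0 0 0;-1 0 0 0 0 0 0;-1 0 0 0 0 0 0"

```text
clock: 30.3
eef_pos: [597.4, 180.1, 38.8]
tool_rot: [3.14, -0.001, 1.509]
force: [0.2, -0.0, -2.5]
width: 51.0
gripper_force: 64.6
```

```bash
python3 -c "
from h import *
s=st()"
```

```text
t 30.3 unit xy [ 1.3 63.6] z 38.8 rot [ 1.799e+02 -1.000e-01  8.640e+01] w 51.0 F [ 0.2 -0.  -2.5] g 64.6
```

Call:
move_arm --targets "-1 0 -0.1 0.2 0 0 0;-1 0 0 0.1 0 0 0;-1 0 0 0 0 0 0;1 0 0 0 0 0 0;1 0 0 0 0 0 0"

```text
clock: 30.72
eef_pos: [596.2, 179.8, 35.2]
tool_rot: [3.14, -0.001, 1.508]
force: [-0.6, -0.1, 0.3]
width: 72.9
gripper_force: 0.0
```

Call:
move_arm --targets "1 0 0 0 0 0 0;1 0 0 0 0 0 0;1 0 0 -2.5 0 0 0;1 0 0 -2.5 0 0 0;1 0 0 -2.5 0 0 0"

```text
clock: 31.13
eef_pos: [595.2, 179.6, 110.1]
tool_rot: [-3.14, 0.0, 1.509]
force: [0.9, -0.8, -0.0]
width: 85.3
gripper_force: 0.0
```

Call:
move_arm --targets "1 0 0 -2.5 0 0 0;1 0 0 -1.0 0 0 0;1 -2.9 -1.9 0 0 0 0;1 -2.9 -1.9 0 0 0 0;1 -2.9 -1.9 0 0 0 0"

```text
clock: 31.55
eef_pos: [532.3, 95.6, 144.2]
tool_rot: [-3.141, 0.0, 1.51]
force: [-1.1, -1.0, 0.5]
width: 85.8
gripper_force: 0.0
```

Call:
move_arm --targets "1 -2.9 -1.9 0 0 0 0;1 -2.9 -1.9 0 0 0 0;1 -2.9 -1.9 0 0 0 0;1 -2.9 -1.9 0 0 0 0;1 0 0 0 0 0 0"

```text
clock: 31.97
eef_pos: [444.0, -21.4, 143.5]
tool_rot: [-3.134, 0.006, 1.501]
force: [-0.2, -0.9, -0.3]
width: 85.3
gripper_force: 0.0
```

Call:
move_arm --targets "1 0 0 0 0 0 0;1 0 0 0 0 0 0;1 0 0 0 0 0 0"

```text
clock: 32.22
eef_pos: [451.4, -13.5, 144.7]
tool_rot: [3.14, -0.001, 1.51]
force: [-0.3, 0.0, 0.3]
width: 85.0
gripper_force: 0.0
```

```bash
python3 -c "
from h import *
s=st();d=img('wrist');print(find(d,'jar',75),find(d,'jar',105),find(d,'tin',46))"
```

```text
t 32.22 unit xy [-132.7 -138.6] z 144.7 rot [ 1.799e+02 -1.000e-01  8.650e+01] w 85.0 F [-0.3  0.   0.3] g 0.0
[(317, 242, np.float64(48.9), 0.93, array([-131.8, -139.4]))] [(317, 242, np.float64(42.9), 0.93, array([-132. , -128.8]))] []
```

Call:
move_arm --targets "1 0 0.1 2.6 0 0 0;1 0 0 2.6 0 0 0;1 0 0 2.6 0 0 0;1 0 0 2.6 0 0 0;1 0 0 2.0 0 0 0"

```text
clock: 32.68
eef_pos: [451.4, -13.5, 18.7]
tool_rot: [-3.141, -0.001, 1.511]
force: [0.5, -0.0, -0.3]
width: 85.5
gripper_force: 0.0
```

Call:
move_arm --targets "1 0 0 1 0 0 0;1 0 0 0.6 0 0 0;1 0 0 0 0 0 0;-1 0 0 0 0 0 0;-1 0 0 0 0 0 0"

```text
clock: 33.1
eef_pos: [452.1, -14.4, 5.2]
tool_rot: [3.14, -0.0, 1.509]
force: [0.5, -0.2, 0.8]
width: 63.7
gripper_force: 0.0
```

Call:
move_arm --targets "-1 0 0 0 0 0 0;-1 0 0 0 0 0 0;-1 0 0 0 0 0 0;-1 0 0 0 0 0 0"

```text
clock: 33.43
eef_pos: [452.2, -14.6, 5.7]
tool_rot: [3.139, -0.0, 1.508]
force: [-0.1, 0.6, 6.6]
width: 51.0
gripper_force: 61.7
```

```bash
python3 -c "
from h import *
s=st()"
```

```text
t 33.43 unit xy [-131.8 -139.6] z 5.7 rot [179.9  -0.   86.4] w 51.0 F [-0.1  0.6  6.6] g 61.7
```

Call:
move_arm --targets "-1 0 0 -2.4 0 0 0;-1 0 0 -2.4 0 0 0;-1 0 0 -2.4 0 0 0;-1 0 0 -2.4 0 0 0;-1 0 0 -2.4 0 0 0"

```text
clock: 33.85
eef_pos: [450.8, -15.0, 126.2]
tool_rot: [3.141, 0.0, 1.508]
force: [0.3, -0.4, -1.2]
width: 50.9
gripper_force: 63.2
```

Call:
move_arm --targets "-1 2.44 2.2 0 0 0 0;-1 2.44 2.2 0 0 0 0;-1 2.44 2.2 0 0 0 0;-1 2.44 2.2 0 0 0 0;-1 2.44 2.2 0 0 0 0"

```text
clock: 34.27
eef_pos: [569.4, 100.7, 125.1]
tool_rot: [3.141, 0.0, 1.508]
force: [0.4, 0.7, -1.9]
width: 50.9
gripper_force: 63.3
```

Call:
move_arm --targets "-1 2.44 2.2 0 0 0 0;-1 0 0 0 0 0 0;-1 0 0 2.5 0 0 0;-1 0 0 2.5 0 0 0;-1 0 0 1 0 0 0"

```text
clock: 34.68
eef_pos: [589.9, 121.9, 62.1]
tool_rot: [-3.137, 0.002, 1.508]
force: [-2.0, 0.1, -2.3]
width: 50.9
gripper_force: 65.9
```

Call:
move_arm --targets "-1 0 0 0 0 0 0;-1 0 0 0 0 0 0;-1 0 0 0 0 0 0"

```text
clock: 34.93
eef_pos: [593.0, 123.4, 65.9]
tool_rot: [3.14, -0.001, 1.508]
force: [0.3, -0.4, -1.4]
width: 50.5
gripper_force: 65.9
```

```bash
python3 -c "
from h import *
s=st()"
```

```text
t 34.93 unit xy [0.3 6.7] z 65.9 rot [179.9  -0.   86.4] w 50.5 F [ 0.3 -0.4 -1.4] g 65.9
```

Call:
move_arm --targets "-1 0 0 1.4 0 0 0;-1 0 0 0.8 0 0 0;-1 0 0 0.4 0 0 0;-1 0 0 0.3 0 0 0;-1 0 0 0 0 0 0"

```text
clock: 35.35
eef_pos: [592.3, 123.3, 35.9]
tool_rot: [3.141, -0.0, 1.509]
force: [0.6, -0.7, -1.9]
width: 50.8
gripper_force: 66.3
```

Call:
move_arm --targets "-1 0 0 0.1 0 0 0;-1 0 0 0 0 0 0;1 0 0 0 0 0 0;1 0 0 0 0 0 0;1 0 0 0 0 0 0"

```text
clock: 35.77
eef_pos: [592.4, 123.2, 34.8]
tool_rot: [3.141, -0.0, 1.508]
force: [-0.7, 0.6, 0.6]
width: 84.0
gripper_force: 0.0
```

Call:
move_arm --targets "1 0 0 0 0 0 0;1 0 0 0 0 0 0;1 0 0 -2.5 0 0 0;1 0 0 -2.5 0 0 0;1 0 0 -2.5 0 0 0"

```text
clock: 36.18
eef_pos: [591.6, 123.1, 110.0]
tool_rot: [-3.14, 0.0, 1.509]
force: [0.8, -0.7, -0.2]
width: 85.6
gripper_force: 0.0
```

Call:
move_arm --targets "1 0 0 -2.5 0 0 0;1 0 0 -1.0 0 0 0;1 1.1 -3.02 0 0 0 0;1 1.1 -3.02 0 0 0 0;1 1.1 -3.02 0 0 0 0"

```text
clock: 36.6
eef_pos: [502.6, 161.6, 144.3]
tool_rot: [-3.141, -0.0, 1.507]
force: [-0.5, 1.0, -0.1]
width: 85.3
gripper_force: 0.0
```

Call:
move_arm --targets "1 1.1 -3.02 0 0 0 0;1 1.1 -3.02 0 0 0 0;1 1.1 -3.02 0 0 0 0;1 0 0 0 0 0 0;1 0 0 0 0 0 0"

```text
clock: 37.02
eef_pos: [414.0, 200.9, 144.5]
tool_rot: [-3.141, 0.0, 1.512]
force: [0.4, -0.1, 0.5]
width: 85.3
gripper_force: 0.0
```

Call:
move_arm --targets "1 0 0 0 0 0 0;1 0 0 0 0 0 0"

```text
clock: 37.18
eef_pos: [416.7, 199.7, 144.4]
tool_rot: [3.141, -0.0, 1.507]
force: [-0.2, -0.4, -0.7]
width: 85.4
gripper_force: 0.0
```

```bash
python3 -c "
from h import *
s=st();d=img('wrist','w9.png');print(find(d,'tin',46),find(d,'jar',105),find(d,'jar',75))
t=img('top','t9.png');print(find(t,'tin',46),find(t,'jar',105))"
```

```text
t 37.18 unit xy [-180.4   72.2] z 144.4 rot [180.   -0.   86.3] w 85.4 F [-0.2 -0.4 -0.7] g 0.0
[] [(582, 189, np.float64(53.4), 0.97, array([ -2.4, 118.7]))] [(582, 189, np.float64(60.9), 0.97, array([ 22.7, 113.3]))]
[] [(293, 419, np.float64(41.3), 0.77, array([-587.6,  -72. ])), (221, 276, np.float64(47.3), 0.71, array([-182.5,  175.4]))]
```

```bash
python3 -c "
import cv2,numpy as np
a=cv2.imread('pics/w9.png');b=cv2.imread('pics/t9.png')[180:320,190:390]
cv2.imwrite('pics/m4.png',np.vstack([np.hstack([cv2.resize(a,(400,300)),cv2.resize(b,(400,280),interpolation=cv2.INTER_CUBIC)[:300] if 0 else cv2.copyMakeBorder(cv2.resize(b,(400,280),interpolation=cv2.INTER_CUBIC),0,20,0,0,0)])]))"
```

```text
(no output)
```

View pics/m4.png

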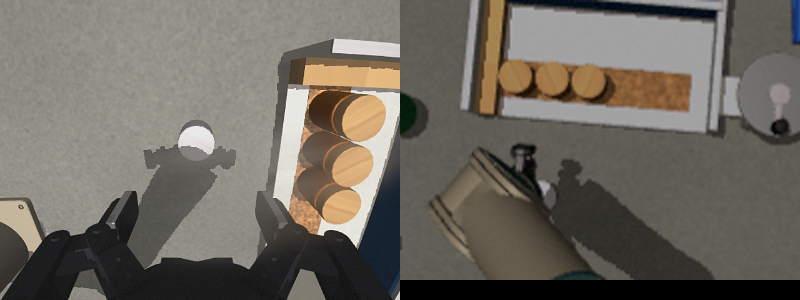

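The three jars stand in a neat row, and there is only one tin, with its lid at wrist (314,228). The top-view hit at (221,276) was the arm.

```bash
python3 -c "
from h import *
s=st();d=img('wrist')
w=px2w(d,[(314,228)],46)[0];print(w2u(*w[:2]))
g=cv2.cvtColor(d['color'],cv2.COLOR_RGB2GRAY)[150:300,240:400]
h=cv2.HoughCircles(cv2.GaussianBlur(g,(5,5),1),cv2.HOUGH_GRADIENT,1,60,param1=80,param2=14,minRadius=22,maxRadius=36);print(h)
for q in h[0]: w=px2w(d,[q[:2]+[240,150]],46)[0];print(w2u(*w[:2]))
for z,(x,y) in ((105,(582,189)),(105,(562,264)),(105,(541,326))):
  w=px2w(d,[(x,y)],z)[0];print(w2u(*w[:2]))"
```

```text
t 37.28 unit xy [-180.6   72.1] z 144.4 rot [180.   -0.   86.3] w 85.0 F [-0.1  0.2 -0.7] g 0.0
[-182.22114492   73.67504656]
[[[72.5 78.5 27.5]]]
[-183.49820036   73.23615575]
[ -2.43157299 118.65663567]
[-3.94255043 64.29423268]
[-7.81034065 12.57617615]
```

Call:
move_arm --targets "1 0.1 -0.2 2.6 0 0 0;1 0 0 2.6 0 0 0;1 0 0 2.6 0 0 0;1 0 0 2.6 0 0 0;1 0 0 2.2 0 0 0"

```text
clock: 37.75
eef_pos: [413.8, 200.8, 17.0]
tool_rot: [-3.141, 0.0, 1.507]
force: [-0.5, -0.3, 0.4]
width: 85.3
gripper_force: 0.0
```

Call:
move_arm --targets "1 0 0 1.3 0 0 0;1 0 0 0.8 0 0 0;1 0 0 0 0 0 0;-1 0 0 0 0 0 0;-1 0 0 0 0 0 0"

```text
clock: 38.17
eef_pos: [414.1, 201.6, -1.7]
tool_rot: [3.14, -0.001, 1.508]
force: [-0.6, -0.9, -0.8]
width: 63.8
gripper_force: 0.0
```

Call:
move_arm --targets "-1 0 0 0 0 0 0;-1 0 0 0 0 0 0;-1 0 0 0 0 0 0;-1 0 0 0 0 0 0"

```text
clock: 38.5
eef_pos: [414.5, 201.8, -0.9]
tool_rot: [3.139, -0.001, 1.508]
force: [-0.5, 0.3, 7.4]
width: 49.7
gripper_force: 60.8
```

```bash
python3 -c "
from h import *
s=st()"
```

```text
t 38.5 unit xy [-182.7   74.1] z -0.9 rot [ 1.799e+02 -1.000e-01  8.640e+01] w 49.7 F [-0.5  0.3  7.4] g 60.8
```

Call:
move_arm --targets "-1 0 0 -2.0 0 0 0;-1 0 0 -2.5 0 0 0;-1 0 0 -2.5 0 0 0;-1 0 0 -2.5 0 0 0;-1 0 0 -2.5 0 0 0"

```text
clock: 38.92
eef_pos: [413.3, 201.1, 119.5]
tool_rot: [3.141, -0.0, 1.508]
force: [0.4, 0.6, -1.8]
width: 50.0
gripper_force: 63.0
```

Call:
move_arm --targets "-1 -2.07 3.05 0 0 0 0;-1 -2.07 3.05 0 0 0 0;-1 -2.07 3.05 0 0 0 0;-1 -2.07 3.05 0 0 0 0;-1 -2.07 3.05 0 0 0 0"

```text
clock: 39.33
eef_pos: [560.3, 86.8, 118.6]
tool_rot: [3.141, 0.0, 1.508]
force: [0.3, 1.2, -2.7]
width: 49.3
gripper_force: 63.3
```

Call:
move_arm --targets "-1 -2.07 3.05 0 0 0 0;-1 0 0 0 0 0 0;-1 0 0 2.5 0 0 0;-1 0 0 2.5 0 0 0;-1 0 0 1.0 0 0 0"

```text
clock: 39.75
eef_pos: [586.2, 65.0, 55.5]
tool_rot: [-3.138, 0.001, 1.508]
force: [-1.4, -0.2, -2.2]
width: 49.8
gripper_force: 63.4
```

Call:
move_arm --targets "-1 0 0 0 0 0 0;-1 0 0 0 0 0 0;-1 0 0 0 0 0 0"

```text
clock: 40.0
eef_pos: [589.2, 66.6, 59.0]
tool_rot: [3.139, -0.001, 1.509]
force: [0.1, -0.2, -1.6]
width: 49.7
gripper_force: 63.4
```

```bash
python3 -c "
from h import *
s=st()"
```

```text
t 40.0 unit xy [  0.  -50.2] z 59.0 rot [179.9  -0.   86.5] w 49.7 F [ 0.1 -0.2 -1.6] g 63.4
```

Call:
move_arm --targets "-1 0 0 0.8 0 0 0;-1 0 0 0.6 0 0 0;-1 0 0 0.4 0 0 0;-1 0 0 0.2 0 0 0;-1 0 0 0 0 0 0"

```text
clock: 40.42
eef_pos: [587.9, 66.0, 37.0]
tool_rot: [-3.141, 0.0, 1.509]
force: [0.2, 0.5, -1.7]
width: 49.5
gripper_force: 63.4
```

Call:
move_arm --targets "-1 0 0 0.3 0 0 0;-1 0 0 0.2 0 0 0;-1 0 0 0 0 0 0"

```text
clock: 40.67
eef_pos: [588.2, 66.0, 32.2]
tool_rot: [-3.141, 0.0, 1.509]
force: [-0.4, 0.4, -2.7]
width: 49.8
gripper_force: 63.4
```

Call:
move_arm --targets "-1 0 0 0.2 0 0 0;-1 0 0 0.2 0 0 0;-1 0 0 0 0 0 0"

```text
clock: 40.92
eef_pos: [588.6, 66.0, 29.2]
tool_rot: [3.141, 0.0, 1.509]
force: [-0.8, -0.5, 2.4]
width: 49.7
gripper_force: 63.8
```

Call:
move_arm --targets "1 0 0 0 0 0 0;1 0 0 0 0 0 0;1 0 0 0 0 0 0;1 0 0 0 0 0 0;1 0 0 0 0 0 0"

```text
clock: 41.33
eef_pos: [588.4, 66.0, 28.6]
tool_rot: [3.141, -0.0, 1.509]
force: [-0.1, 0.3, -0.2]
width: 85.6
gripper_force: 0.0
```

Call:
move_arm --targets "1 0 0 -2.5 0 0 0;1 0 0 -2.5 0 0 0;1 0 0 -2.5 0 0 0;1 0 0 -2.5 0 0 0;1 0 0 -2.5 0 0 0"

```text
clock: 41.75
eef_pos: [588.1, 66.1, 154.8]
tool_rot: [-3.141, -0.0, 1.509]
force: [0.4, 1.1, 0.7]
width: 85.4
gripper_force: 0.0
```

Call:
move_arm --targets "1 -3 0 -2 0 0 0;1 -2 0 -2 0 0 0;1 0 0 0 0 0 0;1 0 0 0 0 0 0;1 0 0 0 0 0 0"

```text
clock: 42.17
eef_pos: [584.8, 16.7, 193.2]
tool_rot: [-3.141, -0.001, 1.509]
force: [-0.7, 0.0, -0.4]
width: 85.3
gripper_force: 0.0
```

```bash
python3 -c "
from h import *
s=st();d=img('wrist');im=d['color'][:,:,::-1].copy()
print(find(d,'jar',105),find(d,'tin',76))
pl(im,d,[(-30,-150,30),(30,-150,30),(30,150,30),(-30,150,30)],(0,0,255))
for y,z in ((120,105),(63.2,105),(6.7,105),(-50.5,76)): pl(im,d,[(26*np.cos(a),y+26*np.sin(a),z) for a in np.linspace(0,6.28,50)],(255,0,255))
pl(im,d,[(-60,150,70),(120,150,70)],(0,255,0),0)
cv2.imwrite('pics/w10.png',im)"
```

```text
t 42.17 unit xy [  -1.4 -100.2] z 193.2 rot [-180.    -0.    86.4] w 85.3 F [-0.7  0.  -0.4] g 0.0
[] []
```

View pics/w10.png

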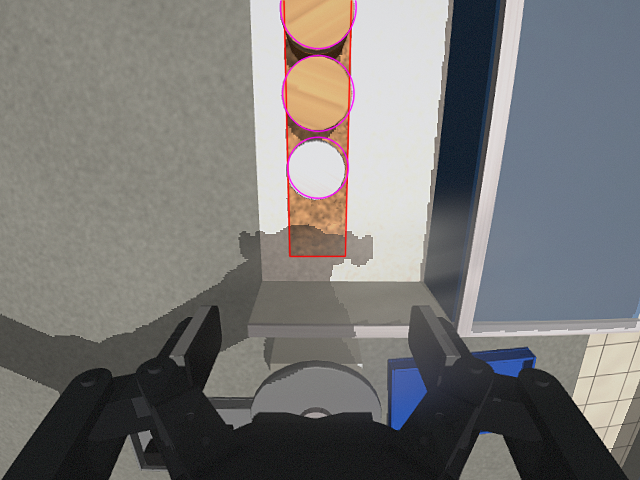

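The overlay circles sit on every lid and the row is straight on the strip. Now to the knob to wind the lid shut.

Call:
move_arm --targets "1 -3.6 -0.97 0 0 0 0;1 -3.6 -0.97 0 0 0 0;1 -3.6 -0.97 0 0 0 0;1 -3.6 -0.97 0 0 0 0;1 -3.6 -0.97 0 0 0 0"

```text
clock: 42.63
eef_pos: [524.7, -160.3, 192.6]
tool_rot: [-3.14, -0.001, 1.511]
force: [0.3, -0.1, -0.2]
width: 85.4
gripper_force: 0.0
```

Call:
move_arm --targets "1 0 0 0 0 0 0;1 0 0 0 0 0 0;1 0 0 0 0 0 0;1 0 0 0 0 0 0"

```text
clock: 42.97
eef_pos: [526.2, -157.9, 193.3]
tool_rot: [-3.141, -0.002, 1.512]
force: [0.1, -0.6, 0.3]
width: 85.7
gripper_force: 0.0
```

```bash
python3 -c "
from h import *
s=st()"
```

```text
t 42.97 unit xy [ -49.2 -278.2] z 193.3 rot [-1.80e+02 -1.00e-01  8.66e+01] w 85.7 F [ 0.1 -0.6  0.3] g 0.0
```

Call:
move_arm --targets "1 -0.2 -0.1 2.3 0 0 0;1 0 0 2.3 0 0 0;1 0 0 2.2 0 0 0;1 0 0 0 0 0 0;-1 0 0 0 0 0 0"

```text
clock: 43.38
eef_pos: [524.4, -160.4, 125.0]
tool_rot: [-3.14, -0.001, 1.512]
force: [1.3, -0.0, 0.3]
width: 75.1
gripper_force: 0.0
```

Call:
move_arm --targets "-1 0 0 0 0 0 0;-1 0 0 0 0 0 0;-1 0 0 0 0 0 0;-1 0 0 0 0 0 0;-1 0 0 0 0 0 0"

```text
clock: 43.8
eef_pos: [524.7, -162.5, 126.8]
tool_rot: [3.141, 0.001, 1.508]
force: [-1.4, 0.1, 4.5]
width: 20.3
gripper_force: 58.4
```

Call:
move_arm --targets "-1 0 0 0 0 0 0;-1 0 0 0 0 0 0"

```text
clock: 43.97
eef_pos: [524.7, -162.6, 126.7]
tool_rot: [3.141, 0.001, 1.508]
force: [-1.6, -0.3, 5.6]
width: 20.6
gripper_force: 58.4
```

Call:
move_arm --targets "-1 -1.55 0.24 0 0 0 0;-1 -1.39 0.71 0 0 0 0;-1 -1.11 1.11 0 0 0 0;-1 -0.71 1.39 0 0 0 0;-1 -0.24 1.55 0 0 0 0"

```text
clock: 44.38
eef_pos: [571.5, -215.8, 126.8]
tool_rot: [3.141, -0.001, 1.507]
force: [-2.4, 4.4, 5.1]
width: 19.9
gripper_force: 59.3
```

Call:
move_arm --targets "-1 0.24 1.55 0 0 0 0;-1 0.71 1.39 0 0 0 0;-1 1.11 1.11 0 0 0 0;-1 1.39 0.71 0 0 0 0;-1 1.55 0.24 0 0 0 0"

```text
clock: 44.8
eef_pos: [624.6, -169.8, 126.7]
tool_rot: [-3.141, 0.002, 1.507]
force: [-4.9, -1.4, 7.2]
width: 20.6
gripper_force: 59.6
```

Call:
move_arm --targets "-1 1.55 -0.24 0 0 0 0;-1 1.39 -0.71 0 0 0 0;-1 1.11 -1.11 0 0 0 0;-1 0.71 -1.39 0 0 0 0;-1 0.24 -1.55 0 0 0 0"

```text
clock: 45.22
eef_pos: [579.1, -115.6, 126.8]
tool_rot: [3.137, 0.001, 1.509]
force: [2.9, -3.4, 0.7]
width: 20.1
gripper_force: 59.1
```

Call:
move_arm --targets "-1 -0.24 -1.55 0 0 0 0;-1 -0.71 -1.39 0 0 0 0;-1 -1.11 -1.11 0 0 0 0;-1 -1.39 -0.71 0 0 0 0;-1 -1.55 -0.24 0 0 0 0"

```text
clock: 45.63
eef_pos: [524.7, -161.3, 126.8]
tool_rot: [3.14, -0.001, 1.51]
force: [1.9, 2.2, 1.2]
width: 20.3
gripper_force: 59.4
```

Call:
move_arm --targets "-1 0 0 0 0 0 0;-1 0 0 0 0 0 0;-1 0 0 0 0 0 0;-1 0 0 0 0 0 0"

```text
clock: 45.97
eef_pos: [524.5, -163.2, 126.7]
tool_rot: [3.141, 0.002, 1.508]
force: [-2.7, -0.7, 6.0]
width: 20.3
gripper_force: 60.0
```

```bash
python3 -c "
from h import *
s=st()"
```

```text
t 45.97 unit xy [ -50.6 -283.5] z 126.7 rot [1.80e+02 1.00e-01 8.64e+01] w 20.3 F [-2.7 -0.7  6. ] g 60.0
```

Call:
move_arm --targets "1 0 0 0 0 0 0;1 0 0 0 0 0 0;1 0 0 0 0 0 0;1 0 0 0 0 0 0;1 0 0 -2.5 0 0 0"

```text
clock: 46.38
eef_pos: [521.2, -162.0, 147.2]
tool_rot: [-3.133, -0.002, 1.509]
force: [0.5, -0.3, 0.4]
width: 79.4
gripper_force: 0.0
```

Call:
move_arm --targets "1 0 0 -2.5 0 0 0;1 0 0 -2.5 0 0 0;1 0 0 -2.5 0 0 0;1 -3 -0.5 0 0 0 0;1 -3 -0.5 0 0 0 0"

```text
clock: 46.8
eef_pos: [512.7, -220.5, 227.8]
tool_rot: [3.137, 0.0, 1.513]
force: [-0.1, -1.0, -0.3]
width: 85.4
gripper_force: 0.0
```

Call:
move_arm --targets "1 -3 -0.5 0 0 0 0;1 -3 -0.5 0 0 0 0;1 -3 -0.5 0 0 0 0;1 -2 0 0 0 0 0;1 0 0 0 0 0 0"

```text
clock: 47.22
eef_pos: [486.8, -336.9, 224.8]
tool_rot: [-3.141, 0.003, 1.5]
force: [0.1, -1.6, -0.4]
width: 85.5
gripper_force: 0.0
```

Call:
move_arm --targets "1 0 0 0 0 0 0;1 0 0 0 0 0 0;1 0 0 0 0 0 0;1 0 0 0 0 0 0"

```text
clock: 47.55
eef_pos: [489.6, -329.0, 225.8]
tool_rot: [3.141, -0.0, 1.511]
force: [0.0, 0.2, 0.0]
width: 85.9
gripper_force: 0.0
```

```bash
python3 -c "
from h import *
s=st();t=img('top');d=img('wrist')
cv2.imwrite('pics/fin.png',np.hstack([cv2.resize(d['color'],(400,300)),cv2.resize(t['color'][110:320,180:460],(400,300),interpolation=cv2.INTER_CUBIC)])[:,:,::-1])"
```

```text
t 47.55 unit xy [ -75.4 -451.1] z 225.8 rot [180.   -0.   86.6] w 85.9 F [0.  0.2 0. ] g 0.0
```

View pics/fin.png

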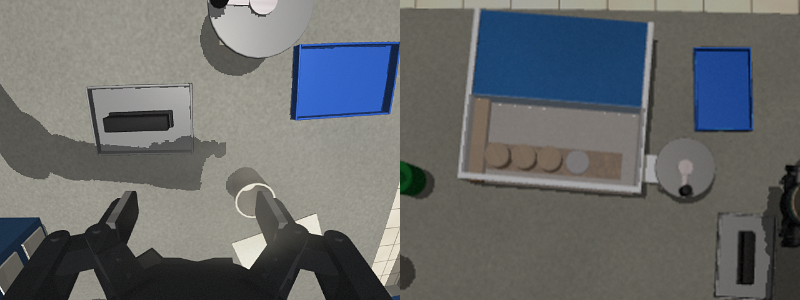

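The lid is shut over the row of three jars and one tin, the knob is back at the front, and the stapler is upright near the middle of the grey tray. Handing in.

```bash
python3 -c "
from cell import order
print(order.finish_job())"
```

```text
the job is handed in; nothing more can be done
None
```

I handed the job in at about 48 s with no verdict returned: the lid is shut over a straight row of three jars then the one tin present, the stapler is right way up in the grey tray, and I left the flask, mug and cup alone.

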